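# Close and enrol the electronic lock cases on a locksmith's bench

### The arm

A 6-joint arm with a two-finger parallel gripper is mounted at the origin on the work surface. World frame = base frame: x ahead of the robot, y to its left, z up, the work surface at z = 0. Lengths are in m, angles in rad, forces in N, time in s.
With the tool pointing down it reaches from about 0.35 to 0.85 m from the base axis. Payload 8.1 kg.
Tool frame: the origin (TCP) lies between the finger pads; the fingertips stand 25 mm ahead of it and the grasp point (between the pads) lies 6 mm ahead of it; z points along the fingers, y is the line along which they close (so a half turn about z gives the same grasp; the last joint's range is limited). The gripper opens to 93 mm and grips with 3 to 60 N. Pads are 15 mm wide; open, the fingers measure 128 mm over their backs; the gripper's body (75 mm by 188 mm) begins 65 mm behind the grasp point.
Start: joints at [-1.256, 0.13, 1.488, -0, 1.523, -0.085], TCP at [0.234, -0.553, 0.244] pointing down, gripper open.
Joint ranges: [-2.96, 2.96], [-0.89, 2.26], [0.02, 2.5], [-1.34, 4.48], [0, 2.73], [-2.66, 2.66]. Speed limits (rad/s): [2.39, 2.39, 2.79, 3.14, 3.14, 3.14].

### API

Orientations are given as a rotation vector (axis times angle).
In Python, from plant import robot gives the robot as it stands.
- The arm moves only by the tool arm_command, never from a script. Its argument "increments" is text: rows parted by semicolons, each of 5 numbers parted by spaces: the closure, from 0 (fully open) to 1 (shut), then the shift along the tool's x, y, z in mm, then the turn about the tool's z in rad. A call has 1 to 5 rows; each row is the pose to reach, as a shift and turn from the pose commanded when the call began, along the tool's axes at that moment; what a row does not reach only later rows make up. A row lasts 1/10 s, in which the tool goes at most 50 mm and 8.59 degrees, less where a joint would pass 70% of its speed; a pose out of reach is approached as far as the arm can. A call with a gripper value outside its range is refused whole. The fingers move at their own pace and stop on an object; "grip_force" is the grip in N (left out, the last holds). Time passes only in rows, so rows that repeat a pose let the fingers close. It gives the time, the measured TCP pose, the force, the opening and the grip force at its end, in the units of the state.
- robot.read_state(): the state, without advancing time (a new reading comes with each control period).
- robot.read_camera(name): name is "side" or "top" or "wrist"; returns the picture (480x640x3 uint8, blue, green, red); there is no depth.
- robot.camera_model(name): a dict with "fx", "fy", "cx", "cy" (pixels), "D" ([k1, k2, p1, p2, k3] as OpenCV has them; the pictures are not rectified), "eye" and "rotation" of the camera in the world. Camera axes: x right, y down, z forward; pixel columns grow to the right and rows downward; lengths in m; the calibration is good to about 2 mm. A picture is of the moment at which its call begins: read the wrist's pose just before it. camera_model takes no time and is no camera call; for the wrist camera it gives the pose at the moment of the call.
- robot.close_job(): hands the job in; it is judged then, once.
The state is a dict: "t": time; "q": joint angles; "dq": joint speeds; "joint_torque": joint torques, N m; "tool_pos": TCP position; "orientation": TCP orientation; "force": force on the tool from outside, world axes, zero at the start; "wrist_torque": the same for the moment, N m; "opening": finger opening in m; "gripper_force": force on a finger pad.
Only numpy, scipy, OpenCV 4.12 (cv2) and the standard library are available. Lean on these libraries where they do the work, as an engineer would, in place of code of your own. Each camera call takes 0.05 s, during which the arm holds its last target. There are 200 camera calls.

### The job

Two or three electronic lock cases on the bench are waiting to be closed and enrolled: lower onto each one the cover of its own size, over the two pins with the access hole above the button, until it lies flush. Then take the stylus and enrol the locks from the smallest to the largest: through the hole in the fitted cover, push the sunken button fully in with the stylus tip and hold it for a good second. Finish by putting the stylus back upright in its stand, down to its collar; a cover that has no case is not needed, and the other things on the bench should be left alone.

Things in the scene. Friction and masses are not known exactly. Their poses are not given: they have to be found in the camera images.
- case_s: small lock case, dark steel block 88 x 54 x 30 mm, 1.1 to 1.4 kg, lying flat on the bench (None if absent). Origin: centre of underside, x along its length, z up; flat top at z = 30 mm. Two upright steel pins, 8 mm thick, at x = -30 and +30, y = 0, stand 15 mm above the top, the last 5 tapered. At x = +14, y = 0 a round well 12 mm wide, 14 deep holds the button
- btn_s_top (a point): centre of the top of the small case's white spring button (9 mm wide), sunk 6 mm below the case's top (24 mm above the bench); None if the case is absent
- btn_s (a joint): travel of the small case's button straight down: 0 out, 0.004 m fully in; needs about 4 N; springs back
- cover_s: small cover, loose aluminium plate 84 x 50 x 5 mm, 150 g. Origin: centre of underside, x along its length, z up. Through holes: 10 mm wide at x = -30 and +30, y = 0 (pins), 13 mm wide at x = +14, y = 0 (access to the button). Raised grey housing to grip: 24 (x) x 22 (y) x 26 mm high, on the plate, centred at x = -9, y = 0; its top is 31 mm above the underside
- cover_s_eye (a point): centre of the small cover's access hole, at the plate's upper face
- case_m: middle lock case, dark steel block 102 x 54 x 30 mm, 1.1 to 1.4 kg, lying flat on the bench (None if absent). Origin: centre of underside, x along its length, z up; flat top at z = 30 mm. Two upright steel pins, 8 mm thick, at x = -37 and +37, y = 0, stand 15 mm above the top, the last 5 tapered. At x = +14, y = 0 a round well 12 mm wide, 14 deep holds the button
- btn_m_top (a point): centre of the top of the middle case's white spring button (9 mm wide), sunk 6 mm below the case's top (24 mm above the bench); None if the case is absent
- btn_m (a joint): travel of the middle case's button straight down: 0 out, 0.004 m fully in; needs about 4 N; springs back
- cover_m: middle cover, loose aluminium plate 98 x 50 x 5 mm, 150 g. Origin: centre of underside, x along its length, z up. Through holes: 10 mm wide at x = -37 and +37, y = 0 (pins), 13 mm wide at x = +14, y = 0 (access to the button). Raised grey housing to grip: 24 (x) x 22 (y) x 26 mm high, on the plate, centred at x = -9, y = 0; its top is 31 mm above the underside
- cover_m_eye (a point): centre of the middle cover's access hole, at the plate's upper face
- case_l: large lock case, dark steel block 116 x 54 x 30 mm, 1.1 to 1.4 kg, lying flat on the bench (None if absent). Origin: centre of underside, x along its length, z up; flat top at z = 30 mm. Two upright steel pins, 8 mm thick, at x = -44 and +44, y = 0, stand 15 mm above the top, the last 5 tapered. At x = +14, y = 0 a round well 12 mm wide, 14 deep holds the button
- btn_l_top (a point): centre of the top of the large case's white spring button (9 mm wide), sunk 6 mm below the case's top (24 mm above the bench); None if the case is absent
- btn_l (a joint): travel of the large case's button straight down: 0 out, 0.004 m fully in; needs about 4 N; springs back
- cover_l: large cover, loose aluminium plate 112 x 50 x 5 mm, 150 g. Origin: centre of underside, x along its length, z up. Through holes: 10 mm wide at x = -44 and +44, y = 0 (pins), 13 mm wide at x = +14, y = 0 (access to the button). Raised grey housing to grip: 24 (x) x 22 (y) x 26 mm high, on the plate, centred at x = -9, y = 0; its top is 31 mm above the underside
- cover_l_eye (a point): centre of the large cover's access hole, at the plate's upper face
- stylus: stylus standing upright in its stand: steel tip pin 5 mm thick from z = 0 to 48 mm, steel collar 24 mm wide from 48 to 54 mm, round black handle 16 mm thick from 54 to 133 mm; 60 g. Origin: the very tip; z points up along the handle
- stand: wooden stylus stand, block 56 x 56 x 56 mm fixed on the bench, upright through hole 9 mm wide in its centre; the stylus hangs in it by its collar, the tip then 8 mm above the bench. Origin: centre of its underside
- stand_hole (a point): centre of the mouth of the stand's hole, on its top, 56 mm above the bench
- cylinder: bystander: brass profile cylinder 60 x 30 x 17 mm lying on the bench; origin at its underside's middle
- key: bystander: steel key 54 mm long lying on the bench; origin at its underside's middle
- padlock: bystander: brass padlock 75 x 50 x 22 mm lying on the bench; origin at its underside's middle
- driver: bystander: screwdriver 160 mm long lying on the bench; origin at its underside's middle
- pin_box: bystander: cardboard box 60 x 90 x 35 mm; origin at its underside's middle
- tweezers: bystander: steel tweezers 110 mm long; origin at its underside's middle
There are look-alikes about, which are no part of the job. Leave any purple or red look-alike of the cover_m alone.

How it is judged:
On the way, in this order (a step that is already met when the one before it is completed fails the run):
1. the small lock, its cover flush over the pins, has its button pushed fully in by the stylus and held (horizontal distance between cover_s_eye and btn_s_top below 0.003 m and z of cover_s in the frame of case_s below 0.0318 m and z of cover_s_eye in the frame of case_s below 0.037 m and angle between the z axis of cover_s and the z axis of case_s, either way round below 0.04 rad and angle between the x axis of cover_s and the x axis of case_s, either way round below 0.08 rad and value of joint btn_s above 0.003 m and contact force between stylus and btn_s above 0.5 N), for 0.6 s.
2. the middle lock, its cover flush over the pins, has its button pushed fully in by the stylus and held (horizontal distance between cover_m_eye and btn_m_top below 0.003 m and z of cover_m in the frame of case_m below 0.0318 m and z of cover_m_eye in the frame of case_m below 0.037 m and angle between the z axis of cover_m and the z axis of case_m, either way round below 0.04 rad and angle between the x axis of cover_m and the x axis of case_m, either way round below 0.08 rad and value of joint btn_m above 0.003 m and contact force between stylus and btn_m above 0.5 N), for 0.6 s.
3. the large lock, its cover flush over the pins, has its button pushed fully in by the stylus and held (horizontal distance between cover_l_eye and btn_l_top below 0.003 m and z of cover_l in the frame of case_l below 0.0318 m and z of cover_l_eye in the frame of case_l below 0.037 m and angle between the z axis of cover_l and the z axis of case_l, either way round below 0.04 rad and angle between the x axis of cover_l and the x axis of case_l, either way round below 0.08 rad and value of joint btn_l above 0.003 m and contact force between stylus and btn_l above 0.5 N), for 0.6 s.
At the end, for the whole second after the job is handed in: every case present carries its own cover, flush on its top (within 1.8 mm) with the access hole over the button (within 3 mm), and the stylus stands upright in its stand's hole (within 4 mm), its collar down on the block (within 2.5 mm), at rest (horizontal distance between cover_s_eye and btn_s_top below 0.003 m and z of cover_s in the frame of case_s below 0.0318 m and z of cover_s_eye in the frame of case_s below 0.037 m and angle between the z axis of cover_s and the z axis of case_s, either way round below 0.04 rad and angle between the x axis of cover_s and the x axis of case_s, either way round below 0.08 rad and horizontal distance between cover_m_eye and btn_m_top below 0.003 m and z of cover_m in the frame of case_m below 0.0318 m and z of cover_m_eye in the frame of case_m below 0.037 m and angle between the z axis of cover_m and the z axis of case_m, either way round below 0.04 rad and angle between the x axis of cover_m and the x axis of case_m, either way round below 0.08 rad and horizontal distance between cover_l_eye and btn_l_top below 0.003 m and z of cover_l in the frame of case_l below 0.0318 m and z of cover_l_eye in the frame of case_l below 0.037 m and angle between the z axis of cover_l and the z axis of case_l, either way round below 0.04 rad and angle between the x axis of cover_l and the x axis of case_l, either way round below 0.08 rad and horizontal distance between stylus and stand_hole below 0.004 m and height (world z) of stylus below 0.0105 m and angle between stylus's own z axis and vertical below 0.1 rad and linear speed of stylus below 0.02 m/s); the robot touches nothing.
It fails at once if a bystander (cylinder, key, padlock, screwdriver, box, tweezers) is pushed more than 6 cm (distance of any of cylinder, key, padlock, driver, pin_box, tweezers from where it was at the start of the episode above 0.06 m).
Of case_s, case_m, case_l only 2 to 3 are there at a start; the rules pass over those that are not, and their reading is None.
At some moment in a run one of cover_s, cover_m, cover_l may be knocked a few centimetres aside while the robot is not near it.
It also fails if it takes over 210 s, if anything falls off the work surface, if the arm or the gripper's body presses on something with over 40 N, if the wrist force passes 120 N, or if a joint passes its speed limit or range.

## Working session

There is one attempt and no reset: what is moved stays moved. The work goes in short steps, Python scripts to look and compute and a tool call to move; the robot and the scene stay as the last step left them, time stands still between calls to the robot, and variables do not carry over. Pictures are saved under pics/ and viewed, at most 14 in all, crops included, and the job is handed in when it is done.

Besides the shell and the picture viewer there is one more tool, called after "Emit:" in YAML: its name, and indented under it one key for each argument. arm_command: Moves the arm, as the interface text tells. Its arguments: {"type":"object","properties":{"increments":{"type":"string"},"grip_force":{"type":"number"}},"required":["increments"]}

```bash
ls; mkdir -p pics; cat > h.py <<'E'
import numpy as np, cv2
from scipy.spatial.transform import Rotation as R
from plant import robot
def snap(n,f):
    m=robot.camera_model(n); im=robot.read_camera(n); cv2.imwrite('pics/'+f,im); return im,m
E
python3 - <<'E'
from h import *
for n in('top','side'):
    im,m=snap(n,n+'0.png'); print(n,m)
s=robot.read_state(); print(s)
E
```

```text
pics
top {'fx': 478.93509541580823, 'fy': 478.93509541580823, 'cx': 314.7160076816757, 'cy': 233.100395017266, 'D': array([-0.0990446,  0.       ,  0.       ,  0.       ,  0.       ]), 'eye': array([ 0.31347386, -0.00601042,  1.01736777]), 'rotation': array([-2.1418695 ,  2.073058  , -0.22248788])}
side {'fx': 457.31698078975893, 'fy': 457.31698078975893, 'cx': 310.7137895562605, 'cy': 242.46234146004284, 'D': array([-0.03882386,  0.        ,  0.        ,  0.        ,  0.        ]), 'eye': array([0.23456065, 0.67398171, 0.57350975]), 'rotation': array([-0.58178108,  2.55575126, -1.36124481])}
{'t': 0.1, 'q': array([-1.25640460e+00,  1.31053870e-01,  1.48915479e+00,  1.34894616e-05,
        1.52298668e+00, -8.54038428e-02]), 'dq': array([ 0.00036804, -0.00047253, -0.00350066,  0.00071347, -0.0016066 ,
        0.00030247]), 'joint_torque': array([ 1.75919788e-03, -5.61343074e+01, -4.93094623e+01,  7.71756750e-02,
        2.91418796e-02, -8.46135254e-05]), 'tool_pos': array([ 0.23341852, -0.55223694,  0.24271985]), 'orientation': array([-3.07747194e+00, -6.23505914e-01,  2.66447690e-04]), 'force': array([-0.30624241,  0.12831609,  0.40751679]), 'wrist_torque': array([ 0.00944496, -0.0207045 , -0.00856485]), 'gripper_force': 0.0, 'opening': 0.09286678350442366}
```

View pics/top0.png

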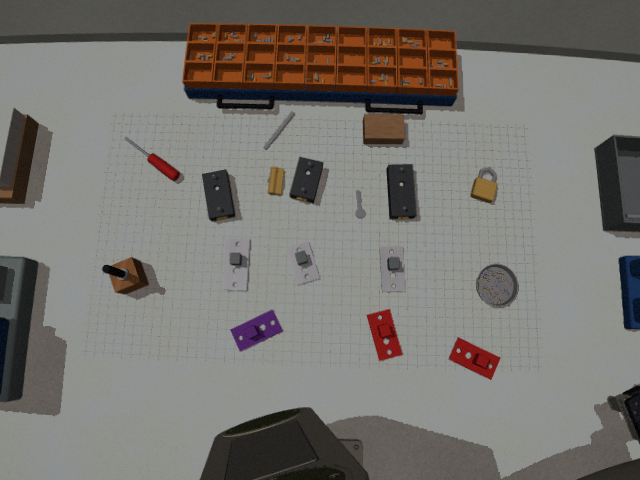

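View pics/side0.png

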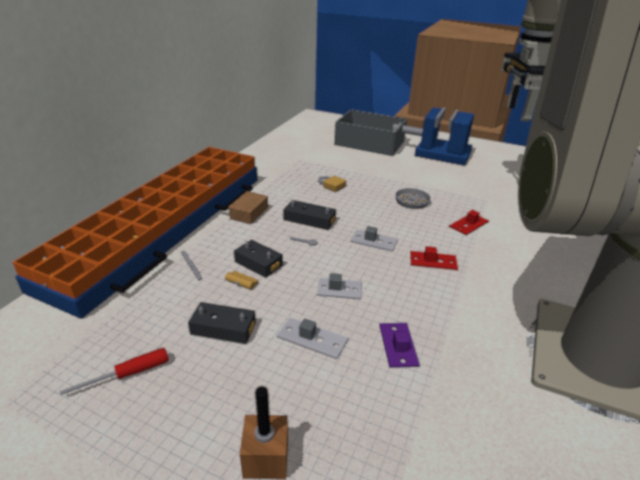

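The top view shows three dark cases at (218,195), (307,180) and (401,190), and three grey covers at (237,265), (305,262) and (392,268). The purple cover at (257,330) and the red ones at (384,335) and (474,358) are look-alikes. The stylus is in its stand at (127,275). I'll enlarge this to tell the sizes apart.

```bash
cat >> h.py <<'E'
def ray(m,px):
    K=np.array([[m['fx'],0,m['cx']],[0,m['fy'],m['cy']],[0,0,1]])
    u=cv2.undistortPoints(np.array(px,float).reshape(-1,1,2),K,m['D']).reshape(-1,2)
    d=np.c_[u,np.ones(len(u))]@R.from_rotvec(m['rotation']).as_matrix().T
    return m['eye'],d
def plane(m,px,z):
    e,d=ray(m,px); return e+d*((z-e[2])/d[:,2])[:,None]
def proj(m,P):
    K=np.array([[m['fx'],0,m['cx']],[0,m['fy'],m['cy']],[0,0,1]])
    Rw=R.from_rotvec(m['rotation']).as_matrix().T
    return cv2.projectPoints(np.array(P,float).reshape(-1,1,3),cv2.Rodrigues(Rw)[0],-Rw@m['eye'],K,m['D'])[0].reshape(-1,2)
def tri(obs):  # [(m,px)...]
    A=np.zeros((3,3));b=np.zeros(3)
    for m,p in obs:
        e,d=ray(m,[p]);d=d[0]/np.linalg.norm(d);M=np.eye(3)-np.outer(d,d);A+=M;b+=M@e
    return np.linalg.solve(A,b)
E
python3 - <<'E'
from h import *
im=cv2.imread('pics/top0.png')
cv2.imwrite('pics/c1.png',cv2.resize(im[145:300,185:425],None,fx=3.3,fy=3.3,interpolation=cv2.INTER_CUBIC))
m=robot.camera_model('top')
print(plane(m,[[218,195],[307,180],[401,190],[237,265],[305,262],[392,268],[127,275]],0.02).round(3))
E
```

```text
[[ 0.607  0.214  0.02 ]
 [ 0.647  0.021  0.02 ]
 [ 0.632 -0.185  0.02 ]
 [ 0.455  0.162  0.02 ]
 [ 0.466  0.019  0.02 ]
 [ 0.459 -0.165  0.02 ]
 [ 0.425  0.396  0.02 ]]
```

View pics/c1.png

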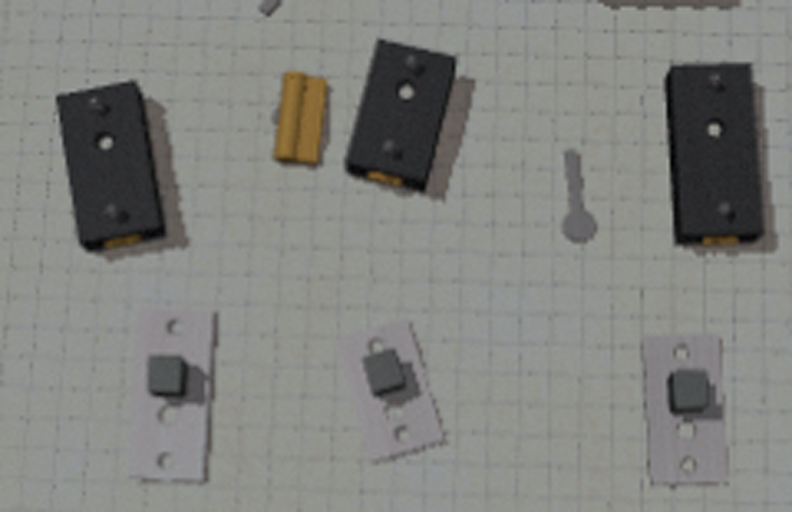

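Crop: the cases are, left to right, middle (110,165), small (400,115) and large (714,155), each with its button toward +x. The grey covers by length are large (175,395, 168 px), small (392,392) and middle (686,410, 148 px), with their eyes toward the base, so each needs about a half turn. Next I'll check the wrist camera geometry.

```bash
cat >> h.py <<'E'
def pose():
    s=robot.read_state(); M=R.from_rotvec(s['orientation']).as_matrix()
    return s['tool_pos'],M
def psi(M): return np.arctan2(M[1,1],M[0,1])   # world angle of tool y
def wrap(a): return (a+np.pi)%(2*np.pi)-np.pi
def plan(p0,y0,p1,y1,rows,c=0.0,dirn=None):
    """rows from (p0,psi y0) to (p1,psi y1), tool down; turn + = psi decreasing. Splits in calls of 5"""
    p0=np.array(p0);p1=np.array(p1)
    out=[]
    for k in range(0,rows,5):
        f0=k/rows; a=y0+(y1-y0)*f0; P=p0+(p1-p0)*f0
        B=np.array([[-np.sin(a+0)*-1*-1,0,0]])  # placeholder
        ty=np.array([np.cos(a),np.sin(a),0]);tz=np.array([0,0,-1.]);tx=np.cross(ty,tz)
        r=[]
        for j in range(k+1,min(k+6,rows+1)):
            f=j/rows;d=p0+(p1-p0)*f-P
            r.append("%g %.1f %.1f %.1f %.3f"%(c,1e3*d@tx,1e3*d@ty,1e3*d@tz,-(y1-y0)*(f-f0)))
        out.append('; '.join(r)); print(out[-1])
    return out
E
sed -i '/placeholder/d' h.py
python3 - <<'E'
from h import *
p,M=pose(); m=robot.camera_model('wrist'); print(m['fx'],m['cx'],m['cy'],m['D'])
print('eye in tool',M.T@(m['eye']-p)); print(M.T@R.from_rotvec(m['rotation']).as_matrix()); print(psi(M),M.round(3))
# to pose over covers, psi=pi/2? q6=q1-psi
plan(p,psi(M),[0.47,0.0,0.30],psi(M)+0.0,14)
E
```

```text
398.4042596116265 314.9087322930517 241.20258111407384 [0.0019654 0.        0.        0.        0.       ]
eye in tool [ 0.07756024  0.00018637 -0.14091826]
[[ 9.87726433e-04 -9.59829636e-01 -2.80581707e-01]
 [ 9.99999512e-01  9.40799924e-04  3.01938080e-04]
 [-2.58378686e-05 -2.80581868e-01  9.59830097e-01]]
-1.1710012920875557 [[ 0.921  0.389 -0.   ]
 [ 0.389 -0.921  0.002]
 [ 0.    -0.002 -1.   ]]
0 30.9 -29.8 -4.1 -0.000; 0 61.8 -59.5 -8.2 -0.000; 0 92.8 -89.3 -12.3 -0.000; 0 123.7 -119.0 -16.4 -0.000; 0 154.6 -148.8 -20.5 -0.000
0 30.9 -29.8 -4.1 -0.000; 0 61.8 -59.5 -8.2 -0.000; 0 92.8 -89.3 -12.3 -0.000; 0 123.7 -119.0 -16.4 -0.000; 0 154.6 -148.8 -20.5 -0.000
0 30.9 -29.8 -4.1 -0.000; 0 61.8 -59.5 -8.2 -0.000; 0 92.8 -89.3 -12.3 -0.000; 0 123.7 -119.0 -16.4 -0.000
```

```bash
python3 - <<'E'
from h import *
p,M=pose()
plan(p,psi(M),[0.55,0.0,0.25],-np.pi/2,20)
E
```

```text
0 25.3 -19.3 -0.4 0.020; 0 50.7 -38.5 -0.7 0.040; 0 76.0 -57.8 -1.1 0.060; 0 101.3 -77.1 -1.5 0.080; 0 126.6 -96.4 -1.8 0.100
0 23.3 -21.7 -0.4 0.020; 0 46.6 -43.4 -0.7 0.040; 0 69.8 -65.1 -1.1 0.060; 0 93.1 -86.8 -1.5 0.080; 0 116.4 -108.5 -1.8 0.100
0 21.0 -23.9 -0.4 0.020; 0 42.0 -47.8 -0.7 0.040; 0 63.0 -71.8 -1.1 0.060; 0 84.0 -95.7 -1.5 0.080; 0 105.0 -119.6 -1.8 0.100
0 18.5 -25.9 -0.4 0.020; 0 37.0 -51.8 -0.7 0.040; 0 55.5 -77.7 -1.1 0.060; 0 74.0 -103.6 -1.5 0.080; 0 92.5 -129.5 -1.8 0.100
```

Emit:
arm_command:
  increments: "0 25 -19 0 0.02; 0 51 -38 -1 0.04; 0 76 -58 -1 0.06; 0 101 -77 -1 0.08; 0 127 -96 -2 0.1"
  grip_force: 25

```text
t: 0.6
tool_pos: [0.3134, -0.4134, 0.245]
orientation: [-3.106, -0.467, 0.001]
force: [0.1, -0.0, 0.9]
opening: 0.093
gripper_force: 0.0
```

Emit:
arm_command:
  increments: "0 23 -22 0 0.02; 0 47 -43 -1 0.04; 0 70 -65 -1 0.06; 0 93 -87 -1 0.08; 0 116 -108 -2 0.1"

```text
t: 1.1
tool_pos: [0.3923, -0.2759, 0.2471]
orientation: [-3.125, -0.312, 0.001]
force: [0.3, -0.4, -0.2]
opening: 0.0929
gripper_force: 0.0
```

Emit:
arm_command:
  increments: "0 21 -24 0 0.02; 0 42 -48 -1 0.04; 0 63 -72 -1 0.06; 0 84 -96 -1 0.08; 0 105 -120 -2 0.1"

```text
t: 1.6
tool_pos: [0.4714, -0.1376, 0.2491]
orientation: [-3.137, -0.155, 0.001]
force: [-0.1, 0.3, 0.3]
opening: 0.0928
gripper_force: 0.0
```

Emit:
arm_command:
  increments: "0 19 -26 0 0.02; 0 37 -52 -1 0.04; 0 56 -78 -1 0.06; 0 74 -104 -1 0.08; 0 93 -130 -2 0.1"

```text
t: 2.1
tool_pos: [0.5509, 0.001, 0.251]
orientation: [-3.142, 0.002, 0.002]
force: [0.3, 0.1, 0.8]
opening: 0.0931
gripper_force: 0.0
```

```bash
python3 - <<'E'
from h import *
p,M=pose();print(p,psi(M),robot.read_state()['t'])
im,m=snap('wrist','w1.png')
import pickle;pickle.dump(m,open('w1.pkl','wb'))
E
```

```text
[0.55091402 0.00100131 0.25102458] -1.5717691756696912 2.1
```

View pics/w1.png

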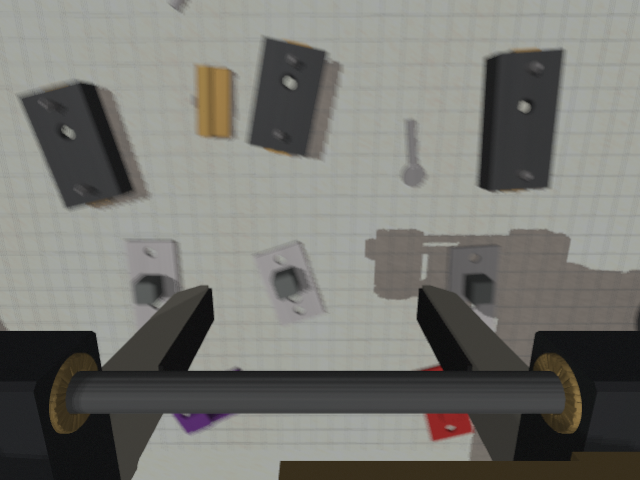

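The wrist view shows the large-cover hole at (150,253), the small cover at (290,282) and the middle cover at (475,285). The cases are at (80,140), (288,98) and (522,120). The camera looks straight down around row 120, so I'll take close vertical views of the small cover and case.

Emit:
arm_command:
  increments: "0 -4 -5 25 0; 0 -10 -10 50 0; 0 0 -15 75 0; 0 10 -19 100 0; 0 19 -19 100 0"

```text
t: 2.65
tool_pos: [0.567, 0.0192, 0.147]
orientation: [-3.141, -0.001, 0.012]
force: [-0.3, 0.3, -0.4]
opening: 0.0927
gripper_force: 0.0
```

```bash
python3 - <<'E'
from h import *
import pickle
p,M=pose();print(p,psi(M))
im,m=snap('wrist','w2.png')
pickle.dump(m,open('w2.pkl','wb'))
plan(p,psi(M),[0.388,0.019,0.15],-np.pi/2,5)
E
```

```text
[0.56702951 0.01917341 0.14701603] -1.5704092137791106
0 -35.8 0.0 -0.6 0.000; 0 -71.6 0.0 -1.2 0.000; 0 -107.4 0.1 -1.8 0.000; 0 -143.2 0.1 -2.4 0.000; 0 -179.0 0.1 -3.0 0.000
```

Emit:
arm_command:
  increments: "0 0 0 0 0; 0 0 0 0 0"

```text
t: 2.9
tool_pos: [0.5706, 0.0183, 0.1534]
orientation: [3.141, -0.001, 0.004]
force: [0.7, 0.5, 1.2]
opening: 0.0929
gripper_force: 0.0
```

```bash
python3 - <<'E'
from h import *
import pickle
p,M=pose();print(p,psi(M),M[:,2])
im,m=snap('wrist','w2.png')
pickle.dump(m,open('w2.pkl','wb'))
E
```

```text
[0.57063758 0.01834484 0.1534369 ] -1.5712517139547353 [ 2.25787792e-03 -1.80666779e-04 -9.99997435e-01]
```

Emit:
arm_command:
  increments: "0 -36 0 0 0; 0 -72 0 0 0; 0 -108 0 0 0; 0 -144 0 0 0; 0 -179 0 0 0"

```text
t: 3.45
tool_pos: [0.3898, 0.0186, 0.1525]
orientation: [3.141, -0.001, 0.003]
force: [-0.2, -0.3, 0.5]
opening: 0.093
gripper_force: 0.0
```

Emit:
arm_command:
  increments: "0 0 0 0 0; 0 0 0 0 0; 0 0 0 0 0"

```text
t: 3.75
tool_pos: [0.3921, 0.0186, 0.1528]
orientation: [3.141, -0.001, 0.004]
force: [0.2, -0.3, 0.3]
opening: 0.0927
gripper_force: 0.0
```

```bash
python3 - <<'E'
from h import *
import pickle
p,M=pose();print(p,psi(M),M[:,2])
im,m=snap('wrist','w3.png')
pickle.dump(m,open('w3.pkl','wb'))
a=cv2.imread('pics/w2.png')[0:240,200:420];b=im[0:240,200:420]
f=lambda x:cv2.resize(x,(400*1,436),interpolation=cv2.INTER_CUBIC)
cv2.imwrite('pics/c2.png',np.hstack([f(a),f(b)]))
E
```

```text
[0.39207592 0.01855274 0.15280863] -1.5711227315909246 [ 2.67360088e-03 -2.40619393e-04 -9.99996397e-01]
```

View pics/c2.png

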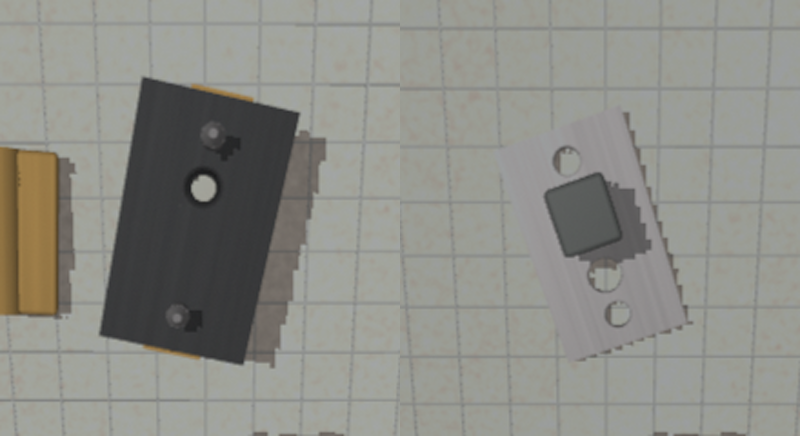

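Left: the small case's pins are at (212,132) and (176,316), button at (203,188). Right: the small cover's pin holes are at (167,161) and (218,314) and its eye at (204,275), with the housing clear. Now I'll fit the poses.

```bash
cat >> h.py <<'E'
from scipy.optimize import least_squares
import pickle
DX={'s':30,'m':37,'l':44}
def case_pts(k):
    d=DX[k]; L=d+14
    return np.array([[d,0,45],[-d,0,45],[14,0,24],[L,27,30],[L,-27,30],[-L,-27,30],[-L,27,30]])/1e3
def cover_pts(k):
    d=DX[k]; L=d+12
    return np.array([[-d,0,5],[14,0,5],[d,0,5],[-L,-25,5],[-L,25,5],[L,25,5],[L,-25,5],[-21,-11,31],[-21,11,31],[3,11,31],[3,-11,31]])/1e3
def fit(m,pts,px,x0,freez=False):
    px=np.array(px,float);ok=~np.isnan(px[:,0])
    def f(v):
        c,s=np.cos(v[2]),np.sin(v[2])
        P=pts@np.array([[c,s,0],[-s,c,0],[0,0,1]])+[v[0],v[1],v[3] if freez else 0]
        return (proj(m,P)-px)[ok].ravel()
    r=least_squares(f,list(x0)+([0] if freez else []),loss='soft_l1')
    return r.x,np.sqrt((r.fun**2).reshape(-1,2).sum(1)).round(1)
def crop2px(c,x0,y0,s): return (np.array(c,float)+.5)/s+[x0-.5,y0-.5]
E
python3 - <<'E'
from h import *
s=400/220
m=pickle.load(open('w2.pkl','rb'))
px=crop2px([[212,132],[176,316],[203.5,188],[142,77],[299,113],[243,364],[100,334]],200,0,s)
for z in(0,1): print('case_s',*fit(m,case_pts('s'),px,[.647,.02,-.2],z))
m=pickle.load(open('w3.pkl','rb'))
c=np.array([[567,161],[604,275],[618,314],[500,150],[624,107],[690,322],[573,361],[545,193],[601,173],[622,234],[566,256]])-[400,0]
# local order: -x corners: cover x toward base; y axis = right in image when x down? x down-> y = right
px=crop2px(c,200,0,s)
for z in(0,1): print('cover_s',*fit(m,cover_pts('s'),px,[.466,.019,np.pi+.2],z))
E
```

```text
case_s [ 0.64831212  0.0229367  -0.20506628] [0.4 0.9 0.3 0.9 0.9 0.6 1.1]
case_s [ 0.64838077  0.0229591  -0.2047904  -0.0025376 ] [0.6 0.6 0.2 0.1 0.3 0.3 0.3]
cover_s [0.46564539 0.02375727 3.46571019] [0.9 1.2 0.6 3.  1.9 1.  2.1 1.6 2.5 3.2 1.7]
cover_s [ 0.46557865  0.023889    3.46103951 -0.00494596] [1.3 1.  0.6 2.1 1.1 2.  2.1 0.9 2.  3.1 1.5]
```

```bash
python3 - <<'E'
from h import *
s=400/220
m=pickle.load(open('w3.pkl','rb'))
c=np.array([[567,161],[604,275],[618,314],[500,150],[624,107],[690,322],[573,361],[545,193],[601,173],[622,234],[566,256]])-[400,0]
px=crop2px(c,200,0,s); P=cover_pts('s')
for sel in([0,1,2],[3,4,5,6],[7,8,9,10]):
    for off in (0,.002): print(sel,*fit(m,P[sel]+[0,0,-off],px[sel],[.466,.019,np.pi+.3]))
print(np.linalg.norm(np.diff(px[[0,1,2,0]],axis=0),axis=1), np.linalg.norm(np.diff(px[[3,4,5,6,3]],axis=0),axis=1),np.linalg.norm(np.diff(px[[7,8,9,10,7]],axis=0),axis=1))
im=cv2.imread('pics/w3.png')
cv2.imwrite('pics/c3.png',cv2.resize(im[40:210,230:390],None,fx=3.5,fy=3.5,interpolation=cv2.INTER_CUBIC))
E
```

```text
[0, 1, 2] [0.46555728 0.02438297 3.46769794] [0.2 0.3 0.2]
[0, 1, 2] [0.46551644 0.0244222  3.46748123] [0.2 0.3 0.3]
[3, 4, 5, 6] [0.46571764 0.02259827 3.46406842] [1.2 1.9 0.8 0.8]
[3, 4, 5, 6] [0.46566398 0.0225928  3.46277547] [0.9 1.4 0.4 0.4]
[7, 8, 9, 10] [0.46590826 0.02404764 3.48963957] [2.3 2.6 2.2 1.7]
[7, 8, 9, 10] [0.46592999 0.02413287 3.48685167] [2.1 2.4 2.1 1.5]
[65.91974287 22.79018429 88.70188837] [ 72.18422612 123.69621053  67.83085581 122.79912459] [32.70535124 35.48246046 33.0915397  36.52430697]
```

View pics/c3.png

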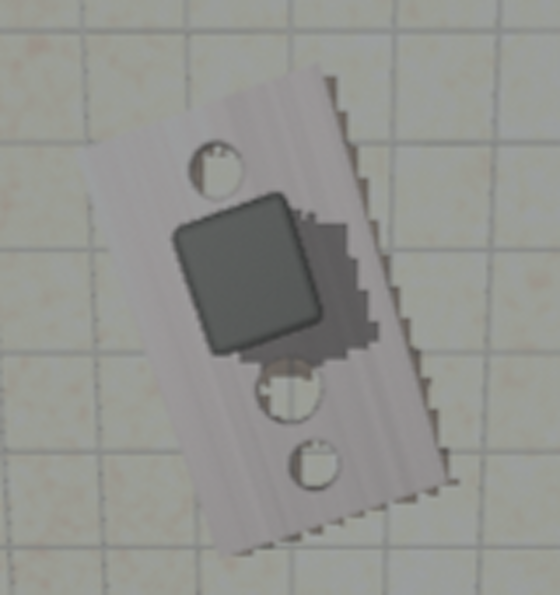

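```bash
cat >> h.py <<'E'
def go(p1,y1,rows,c=0.0):
    p,M=pose(); return plan(p,psi(M),p1,y1,rows,c)
E
python3 - <<'E'
from h import *
p,M=pose()
plan(p,psi(M),[.4741,.0272,.08],-1.245,5); print()
plan([.4741,.0272,.08],-1.245,[.4741,.0272,.033],-1.245,4)
E
```

```text
0 16.4 -1.7 14.5 -0.065; 0 32.8 -3.5 29.0 -0.130; 0 49.2 -5.2 43.5 -0.196; 0 65.7 -6.9 58.1 -0.261; 0 82.1 -8.7 72.6 -0.326

0 0.0 0.0 11.7 -0.000; 0 0.0 0.0 23.5 -0.000; 0 0.0 0.0 35.2 -0.000; 0 0.0 0.0 47.0 -0.000
```

Emit:
arm_command:
  increments: "0 16 -2 15 -0.065; 0 33 -4 29 -0.13; 0 49 -5 44 -0.196; 0 66 -7 58 -0.261; 0 82 -8.7 72.6 -0.326"

```text
t: 4.3
tool_pos: [0.4745, 0.0275, 0.0782]
orientation: [-3.099, -0.514, 0.0]
force: [0.3, 1.2, 0.5]
opening: 0.0928
gripper_force: 0.0
```

Emit:
arm_command:
  increments: "0 0 0 0 0; 0 0 0 0 0; 0 0 0 12 0; 0 0 0 24 0; 0 0 0 30 0"

```text
t: 4.8
tool_pos: [0.4717, 0.0274, 0.0477]
orientation: [-3.1, -0.509, 0.002]
force: [-0.2, -0.2, -0.1]
opening: 0.0927
gripper_force: 0.0
```

```bash
python3 - <<'E'
from h import *
p,M=pose();print(p,psi(M))
go([.4741,.0272,.033],-1.245,3)
E
```

```text
[0.47174082 0.02739891 0.04767602] -1.2454932110216228
0 0.7 0.3 4.9 -0.000; 0 1.4 0.6 9.8 -0.000; 0 2.2 0.9 14.7 -0.000
```

Emit:
arm_command:
  increments: "0 0 0 5 0; 0 0 0 10 0; 0 0 0 14 0; 0 0 0 14 0; 0 0 0 14 0"

```text
t: 5.3
tool_pos: [0.4729, 0.0274, 0.0352]
orientation: [3.1, 0.509, 0.0]
force: [0.3, -0.0, 0.2]
opening: 0.093
gripper_force: 0.0
```

```bash
python3 - <<'E'
from h import *
p,M=pose();print(p,psi(M),robot.read_state()['force'])
go([.4741,.0272,.033],-1.245,1)
E
```

```text
[0.47289787 0.02740657 0.03515306] -1.2450621600796439 [ 0.29543538 -0.01033242  0.20807597]
0 1.1 0.6 2.2 -0.000
```

Emit:
arm_command:
  increments: "0 1 0.5 2 0; 0.6 1 0.5 2 0; 1 1 0.5 2 0; 1 1 0.5 2 0; 1 1 0.5 2 0"

```text
t: 5.8
tool_pos: [0.4739, 0.0273, 0.0331]
orientation: [-3.1, -0.51, -0.0]
force: [-0.1, 0.2, -0.4]
opening: 0.0655
gripper_force: 0.0
```

Emit:
arm_command:
  increments: "1 1 0 0 0; 1 0 0 0 0; 1 0 0 0 0; 1 0 0 0 0; 1 0 0 0 0"

```text
t: 6.3
tool_pos: [0.4739, 0.0272, 0.033]
orientation: [-3.1, -0.509, 0.0]
force: [-0.1, 0.2, 0.1]
opening: 0.0252
gripper_force: 0.0
```

```bash
python3 - <<'E'
from h import *
p,M=pose();s=robot.read_state();print(p,psi(M),s['force'],s['opening'],s['gripper_force'])
E
```

```text
[0.47386491 0.02724297 0.03301656] -1.2450357476494989 [-0.07354891  0.22312583  0.11864454] 0.025249355586883414 0.0
```

Emit:
arm_command:
  increments: "1 0 0 0 0; 1 0 0 0 0; 1 0 0 0 0; 1 0 0 -10 0; 1 0 0 -40 0"

```text
t: 6.8
tool_pos: [0.471, 0.0274, 0.0708]
orientation: [-3.099, -0.509, 0.01]
force: [-0.2, 0.4, -2.1]
opening: 0.0219
gripper_force: 25.0
```

Emit:
arm_command:
  increments: "1 0 0 -40 0; 1 0 0 -70 0; 1 0 0 -70 0; 1 0 0 -70 0; 1 0 0 -70 0"

```text
t: 7.3
tool_pos: [0.4728, 0.0273, 0.1417]
orientation: [-3.1, -0.509, 0.004]
force: [-0.1, -0.3, -1.6]
opening: 0.0219
gripper_force: 25.0
```

```bash
python3 - <<'E'
from h import *
p,M=pose();s=robot.read_state();print(p,psi(M),s['force'],s['opening'],s['gripper_force'])
im,m=snap('wrist','w4.png'); pickle.dump(m,open('w4.pkl','wb'))
cv2.imwrite('pics/c4.png',cv2.resize(im[150:350,200:440],None,fx=3,fy=3,interpolation=cv2.INTER_CUBIC))
go([.6395,.0247,.13],1.366,20,1)
E
```

```text
[0.47284347 0.02729429 0.1416845 ] -1.2450448098477271 [-0.1198074  -0.28010437 -1.61120501] 0.021898529331194183 24.99957114458084
1 7.9 2.8 0.6 -0.131; 1 15.7 5.6 1.1 -0.261; 1 23.6 8.4 1.7 -0.392; 1 31.5 11.2 2.3 -0.522; 1 39.3 14.0 2.8 -0.653
1 4.5 7.0 0.6 -0.131; 1 9.1 14.0 1.1 -0.261; 1 13.6 21.0 1.7 -0.392; 1 18.2 28.0 2.3 -0.522; 1 22.7 35.0 2.8 -0.653
1 -0.6 8.3 0.6 -0.131; 1 -1.3 16.6 1.1 -0.261; 1 -1.9 25.0 1.7 -0.392; 1 -2.5 33.3 2.3 -0.522; 1 -3.2 41.6 2.8 -0.653
1 -5.6 6.2 0.6 -0.131; 1 -11.1 12.4 1.1 -0.261; 1 -16.7 18.7 1.7 -0.392; 1 -22.2 24.9 2.3 -0.522; 1 -27.8 31.1 2.8 -0.653
```

View pics/c4.png

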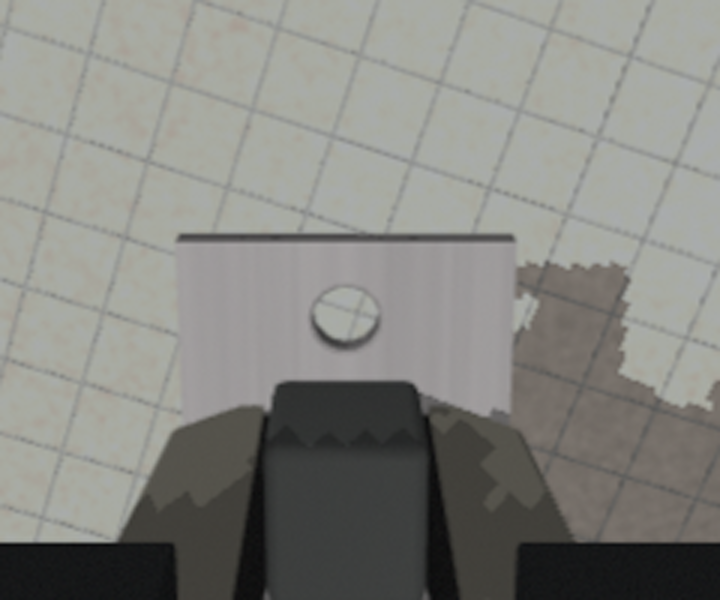

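The small cover is held square: its pin hole shows at crop (346,316), about 0.8 mm from where I expected. I'll do the half turn beyond the case and view it from the opposite side to find the camera bias.

```bash
python3 - <<'E'
from h import *
go([.72,.010,.15],1.366,20,1)
E
```

```text
1 11.4 4.8 -0.4 -0.131; 1 22.9 9.6 -0.9 -0.261; 1 34.3 14.3 -1.3 -0.392; 1 45.8 19.1 -1.7 -0.522; 1 57.2 23.9 -2.2 -0.653
1 6.2 10.7 -0.4 -0.131; 1 12.4 21.5 -0.9 -0.261; 1 18.6 32.2 -1.3 -0.392; 1 24.7 43.0 -1.7 -0.522; 1 30.9 53.7 -2.2 -0.653
1 -1.6 12.3 -0.4 -0.131; 1 -3.2 24.6 -0.9 -0.261; 1 -4.8 36.9 -1.3 -0.392; 1 -6.4 49.2 -1.7 -0.522; 1 -8.1 61.5 -2.2 -0.653
1 -8.7 8.8 -0.4 -0.131; 1 -17.5 17.6 -0.9 -0.261; 1 -26.2 26.4 -1.3 -0.392; 1 -35.0 35.1 -1.7 -0.522; 1 -43.7 43.9 -2.2 -0.653
```

Emit:
arm_command:
  increments: "1 11 5 0 -0.131; 1 23 10 -1 -0.261; 1 34 14 -1 -0.392; 1 46 19 -2 -0.522; 1 57 24 -2 -0.653"

```text
t: 7.85
tool_pos: [0.535, 0.0228, 0.1432]
orientation: [-2.767, -1.484, 0.004]
force: [-0.4, -0.6, -1.4]
opening: 0.0218
gripper_force: 25.0
```

Emit:
arm_command:
  increments: "1 6 11 0 -0.131; 1 12 21 -1 -0.261; 1 19 32 -1 -0.392; 1 25 43 -2 -0.522; 1 31 54 -2 -0.653"

```text
t: 8.35
tool_pos: [0.5971, 0.0184, 0.1449]
orientation: [-2.145, -2.292, 0.003]
force: [0.1, -0.4, -2.2]
opening: 0.022
gripper_force: 25.0
```

Emit:
arm_command:
  increments: "1 -2 12 0 -0.131; 1 -3 25 -1 -0.261; 1 -5 37 -1 -0.392; 1 -6 49 -2 -0.522; 1 -8 62 -2 -0.653"

```text
t: 8.85
tool_pos: [0.6594, 0.0142, 0.1467]
orientation: [-1.296, -2.858, 0.002]
force: [0.2, 0.6, -1.8]
opening: 0.0219
gripper_force: 25.0
```

Emit:
arm_command:
  increments: "1 -9 9 0 -0.131; 1 -17 18 -1 -0.261; 1 -26 26 -1 -0.392; 1 -35 35 -2 -0.522; 1 -44 44 -2 -0.653"

```text
t: 9.35
tool_pos: [0.7215, 0.0097, 0.1484]
orientation: [-0.311, -3.122, 0.0]
force: [0.8, -0.4, -1.5]
opening: 0.0222
gripper_force: 25.0
```

Emit:
arm_command:
  increments: "1 0 0 0 0; 1 0 0 0 0; 1 0 0 0 0; 1 0 0 0 0"

```text
t: 9.75
tool_pos: [0.7215, 0.0098, 0.1507]
orientation: [-0.322, -3.124, 0.0]
force: [-0.7, -0.7, -2.1]
opening: 0.0218
gripper_force: 25.0
```

```bash
python3 - <<'E'
from h import *
p,M=pose();s=robot.read_state();print(p,psi(M),s['force'],s['opening'],s['gripper_force'])
im,m=snap('wrist','w5.png'); pickle.dump(m,open('w5.pkl','wb'))
cv2.imwrite('pics/c5.png',cv2.resize(im[0:300,180:460],None,fx=2,fy=2,interpolation=cv2.INTER_CUBIC))
E
```

```text
[0.72152246 0.00981913 0.15065093] 1.3653770651034907 [-0.72265914 -0.73545016 -2.11547753] 0.02179083998089173 24.99954342842102
```

View pics/c5.png

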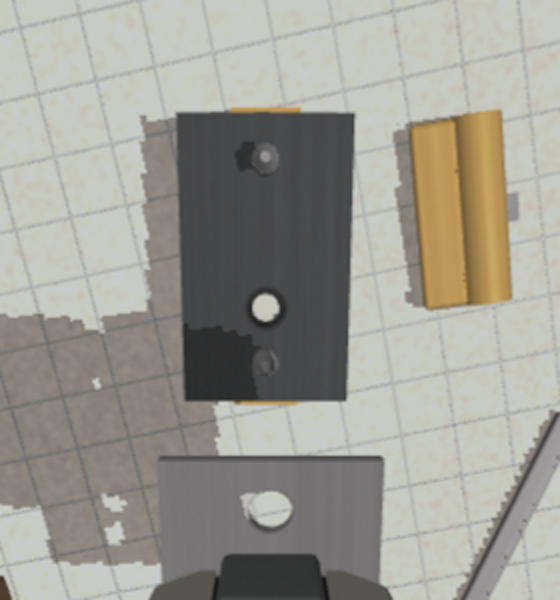

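The case's far pin is at (265,156), near pin (265,362), button (265,308). The in-hand hole is at (270,510).

```bash
python3 - <<'E'
from h import *
m=pickle.load(open('w5.pkl','rb'))
px=crop2px([[265,362],[265,156],[265.5,308],[346,400],[186,400],[177,114],[354,114]],180,0,2)
px[[3,4]]=px[[3,4]]
for z in(0,1): print('case_s',*fit(m,case_pts('s'),px,[.647,.02,-.2],z))
p,M=pose()
# in-hand hole in tool frame at tool z=.028
for f,pk,o,s,w in(('w5.pkl',[270,510],(180,0),2,0),('w4.pkl',[346,315],(200,150),3,1)):
    m=pickle.load(open(f,'rb'))
    if w: p=np.array([.47284347,.02729429,.1416845]);M=np.array([[0,0,0]])
    x=plane(m,crop2px([pk],*o,s),(p[2]-.028))[0]-p
    a=-1.2450 if w else 1.3654
    ty=np.array([np.cos(a),np.sin(a)]);tx=np.array([-ty[1],ty[0]])
    print(x[:2]@tx,x[:2]@ty, )
E
```

```text
case_s [ 0.64822929  0.02300468 -0.20494465] [1.5 0.2 0.3 0.7 1.  1.2 1.1]
case_s [ 0.64823479  0.02300105 -0.20474864 -0.0030246 ] [0.9 0.8 0.6 0.3 0.5 0.2 0.2]
0.023086808366099408 -0.0005503001859053875
0.021902062525149903 0.000312602915458933
```

Both sides agree on the case pose to 0.1 mm, so there is no camera bias. On to the placing.

```bash
python3 - <<'E'
from h import *
go([.6398,.0247,.09],1.366,5,1)
E
```

```text
1 16.6 -0.4 12.2 -0.000; 1 33.3 -0.8 24.4 -0.000; 1 49.9 -1.3 36.6 -0.000; 1 66.6 -1.7 48.7 -0.000; 1 83.2 -2.1 60.9 -0.000
```

Emit:
arm_command:
  increments: "1 17 0 6 0; 1 33 -1 12 0; 1 50 -1 25 0; 1 67 -2 45 0; 1 83 -2 61 0"

```text
t: 10.3
tool_pos: [0.6394, 0.0247, 0.0895]
orientation: [0.321, 3.125, 0.0]
force: [0.0, -0.5, -1.1]
opening: 0.0222
gripper_force: 25.0
```

Emit:
arm_command:
  increments: "1 0 0 0 0; 1 0 0 0 0; 1 0 0 0 0; 1 0 0 0 0; 1 0 0 0 0"

```text
t: 10.8
tool_pos: [0.6416, 0.0243, 0.0911]
orientation: [0.32, 3.123, 0.0]
force: [-0.2, 0.2, -2.0]
opening: 0.0219
gripper_force: 25.0
```

```bash
python3 - <<'E'
from h import *
p,M=pose();print(p,psi(M))
go([.6398,.0247,.062],1.366,1,1)
E
```

```text
[0.64156764 0.02434032 0.09107627] 1.3667332230104952
1 1.8 -0.0 29.1 0.001
```

Emit:
arm_command:
  increments: "1 1.8 0 3 0; 1 1.8 0 6 0; 1 1.8 0 9 0; 1 1.8 0 9 0; 1 1.8 0 9 0"

```text
t: 11.3
tool_pos: [0.6385, 0.0249, 0.0807]
orientation: [-0.319, -3.125, 0.0]
force: [0.1, 0.1, -2.4]
opening: 0.0216
gripper_force: 25.0
```

```bash
python3 - <<'E'
from h import *
p,M=pose();print(p,psi(M),robot.read_state()['force'])
go([.6398,.0247,.062],1.366,1,1)
E
```

```text
[0.63848808 0.0249318  0.0807275 ] 1.3670144199535534 [ 0.1048685   0.14892782 -2.36624403]
1 -1.3 0.0 18.7 0.001
```

Emit:
arm_command:
  increments: "1 0 0 0 0; 1 0 0 0 0; 1 0 0 0 0; 1 0 0 0 0; 1 0 0 0 0"

```text
t: 11.8
tool_pos: [0.6387, 0.0249, 0.0811]
orientation: [0.32, 3.125, 0.0]
force: [-0.2, -0.7, -1.8]
opening: 0.0221
gripper_force: 25.0
```

Emit:
arm_command:
  increments: "1 0 0 0 0; 1 0 0 0 0; 1 0 0 0 0; 1 0 0 0 0; 1 0 0 0 0"

```text
t: 12.3
tool_pos: [0.6387, 0.0249, 0.081]
orientation: [-0.32, -3.125, -0.0]
force: [0.3, 0.7, -2.2]
opening: 0.0219
gripper_force: 25.0
```

Emit:
arm_command:
  increments: "1 -1.2 0 0 0; 1 -1.2 0 3 0; 1 -1.2 0 5 0; 1 -1.2 0 7 0; 1 -1.2 0 9 0"

```text
t: 12.8
tool_pos: [0.6397, 0.0247, 0.0717]
orientation: [-0.32, -3.125, -0.0]
force: [0.6, 0.5, -1.6]
opening: 0.0217
gripper_force: 25.0
```

Emit:
arm_command:
  increments: "1 0 0 0 0; 1 0 0 2 0; 1 0 0 4 0; 1 0 0 6 0; 1 0 0 6 0"

```text
t: 13.3
tool_pos: [0.6396, 0.0247, 0.0656]
orientation: [-0.32, -3.125, 0.0]
force: [0.5, -0.1, -1.1]
opening: 0.0218
gripper_force: 25.0
```

Emit:
arm_command:
  increments: "1 0 0 1 0; 1 0 0 2 0; 1 0 0 3 0; 1 0 0 3 0; 1 0 0 3 0"

```text
t: 13.8
tool_pos: [0.6399, 0.0246, 0.0631]
orientation: [0.32, 3.125, 0.0]
force: [0.5, 0.5, -1.6]
opening: 0.0217
gripper_force: 25.0
```

Emit:
arm_command:
  increments: "0.4 0 0 0 0; 0.4 0 0 0 0; 0.4 0 0 0 0; 0.4 0 0 0 0; 0.4 0 0 0 0"

```text
t: 14.3
tool_pos: [0.6399, 0.0246, 0.0631]
orientation: [0.32, 3.125, -0.0]
force: [0.0, 0.8, -0.1]
opening: 0.054
gripper_force: 0.0
```

Emit:
arm_command:
  increments: "0.4 0 0 -10 0; 0.3 0 0 -40 0; 0 0 0 -70 0; 0 0 0 -90 0; 0 0 0 -90 0"

```text
t: 14.8
tool_pos: [0.6425, 0.0246, 0.1584]
orientation: [0.319, 3.118, 0.001]
force: [0.2, -0.0, 0.6]
opening: 0.0834
gripper_force: 0.0
```

```bash
python3 - <<'E'
from h import *
p,M=pose();print(p,psi(M))
go([.71,-.185,.15],np.pi/2,7,0)
print()
plan([.71,-.185,.15],np.pi/2,[.685,.214,.15],np.pi/2,10)
plan([.685,.214,.15],np.pi/2,[.54,.162,.15],np.pi/2,4)
E
```

```text
[0.64251123 0.02458392 0.15839167] 1.367022208231744
0 -15.5 -27.4 1.2 -0.029; 0 -31.0 -54.7 2.4 -0.058; 0 -46.5 -82.1 3.6 -0.087; 0 -62.0 -109.5 4.8 -0.116; 0 -77.5 -136.9 6.0 -0.146
0 -11.4 -29.3 1.2 -0.029; 0 -22.7 -58.7 2.4 -0.058

0 2.5 39.9 0.0 -0.000; 0 5.0 79.8 0.0 -0.000; 0 7.5 119.7 0.0 -0.000; 0 10.0 159.6 0.0 -0.000; 0 12.5 199.5 0.0 -0.000
0 2.5 39.9 0.0 -0.000; 0 5.0 79.8 0.0 -0.000; 0 7.5 119.7 0.0 -0.000; 0 10.0 159.6 0.0 -0.000; 0 12.5 199.5 0.0 -0.000
0 36.3 -13.0 0.0 -0.000; 0 72.5 -26.0 0.0 -0.000; 0 108.8 -39.0 0.0 -0.000; 0 145.0 -52.0 0.0 -0.000
```

Emit:
arm_command:
  increments: "0 -15 -27 1 -0.029; 0 -31 -55 2 -0.058; 0 -46 -82 4 -0.087; 0 -62 -110 5 -0.116; 0 -78 -137 6 -0.146"

```text
t: 15.3
tool_pos: [0.6882, -0.1264, 0.1458]
orientation: [-0.089, -3.139, -0.001]
force: [0.2, 0.5, 0.2]
opening: 0.0929
gripper_force: 0.0
```

Emit:
arm_command:
  increments: "0 -11 -29 1 -0.029; 0 -23 -59 2 -0.058; 0 -23 -59 2 -0.058; 0 -23 -59 2 -0.058; 0 -23 -59 2 -0.058"

```text
t: 15.8
tool_pos: [0.7076, -0.1845, 0.1443]
orientation: [0.001, -3.14, -0.001]
force: [0.0, 0.1, 0.2]
opening: 0.0928
gripper_force: 0.0
```

Emit:
arm_command:
  increments: "0 0 0 0 0; 0 0 0 0 0"

```text
t: 16.0
tool_pos: [0.7081, -0.1844, 0.1452]
orientation: [-0.002, 3.142, 0.0]
force: [0.1, -0.3, -0.0]
opening: 0.0925
gripper_force: 0.0
```

```bash
python3 - <<'E'
from h import *
p,M=pose();print(p,psi(M),robot.read_state()['dq'])
im,m=snap('wrist','w6.png'); pickle.dump(m,open('w6.pkl','wb'))
E
```

```text
[ 0.70807359 -0.18436712  0.14521174] 1.572160166671418 [-0.0040019   0.00156786 -0.00439485 -0.00063088 -0.00156463 -0.00128631]
```

Emit:
arm_command:
  increments: "0 2 40 0 0; 0 5 80 0 0; 0 7 120 0 0; 0 10 160 0 0; 0 12 200 0 0"

```text
t: 16.55
tool_pos: [0.6957, 0.0165, 0.1454]
orientation: [-0.001, 3.141, 0.0]
force: [0.6, 0.0, 0.8]
opening: 0.0932
gripper_force: 0.0
```

Emit:
arm_command:
  increments: "0 2 40 0 0; 0 5 80 0 0; 0 7 120 0 0; 0 10 160 0 0; 0 12 200 0 0"

```text
t: 17.05
tool_pos: [0.6834, 0.2166, 0.1454]
orientation: [-0.001, 3.141, 0.0]
force: [0.7, -0.6, -0.6]
opening: 0.0933
gripper_force: 0.0
```

Emit:
arm_command:
  increments: "0 0 0 0 0; 0 0 0 0 0; 0 0 0 0 0; 0 0 0 0 0; 0 0 0 0 0"

```text
t: 17.55
tool_pos: [0.6843, 0.2131, 0.1451]
orientation: [0.002, 3.142, -0.0]
force: [-0.1, 0.0, -0.1]
opening: 0.0931
gripper_force: 0.0
```

```bash
python3 - <<'E'
from h import *
p,M=pose();print(p,psi(M),robot.read_state()['dq'])
im,m=snap('wrist','w7.png'); pickle.dump(m,open('w7.pkl','wb'))
E
```

```text
[0.68427924 0.21312321 0.14509999] 1.569338308646218 [ 0.00283244  0.00056294 -0.00239206  0.00212204 -0.00052336  0.00270304]
```

Emit:
arm_command:
  increments: "0 36 -13 0 0; 0 72 -26 0 0; 0 109 -39 0 0; 0 145 -52 0 0; 0 145 -52 0 0"

```text
t: 18.1
tool_pos: [0.5336, 0.1605, 0.1427]
orientation: [-0.001, -3.135, 0.002]
force: [0.5, -0.0, -0.1]
opening: 0.0929
gripper_force: 0.0
```

Emit:
arm_command:
  increments: "0 0 0 0 0; 0 0 0 0 0; 0 0 0 0 0; 0 0 0 0 0; 0 0 0 0 0"

```text
t: 18.6
tool_pos: [0.5396, 0.1626, 0.145]
orientation: [-0.0, 3.142, 0.0]
force: [0.7, -0.1, 0.2]
opening: 0.093
gripper_force: 0.0
```

```bash
python3 - <<'E'
from h import *
p,M=pose();print(p,psi(M),robot.read_state()['dq'])
im,m=snap('wrist','w8.png'); pickle.dump(m,open('w8.pkl','wb'))
L=[]
for k,n in((6,'L case'),(7,'M case'),(8,'L cover')):
    a=cv2.imread(f'pics/w{k}.png')[0:250,200:430]
    L.append(cv2.resize(a,None,fx=1.15,fy=1.15,interpolation=cv2.INTER_CUBIC))
h=np.hstack([cv2.resize(cv2.imread(f'pics/w{k}.png')[5:255,245:378],None,fx=2,fy=2,interpolation=cv2.INTER_CUBIC) for k in(6,7,8)])
cv2.imwrite('pics/c6.png',h);print(h.shape)
E
```

```text
[0.5395851  0.1626198  0.14501784] 1.5710672776711725 [-0.00034513 -0.00383642  0.00902419 -0.00134722  0.00067407 -0.00029375]
(500, 798, 3)
```

View pics/c6.png

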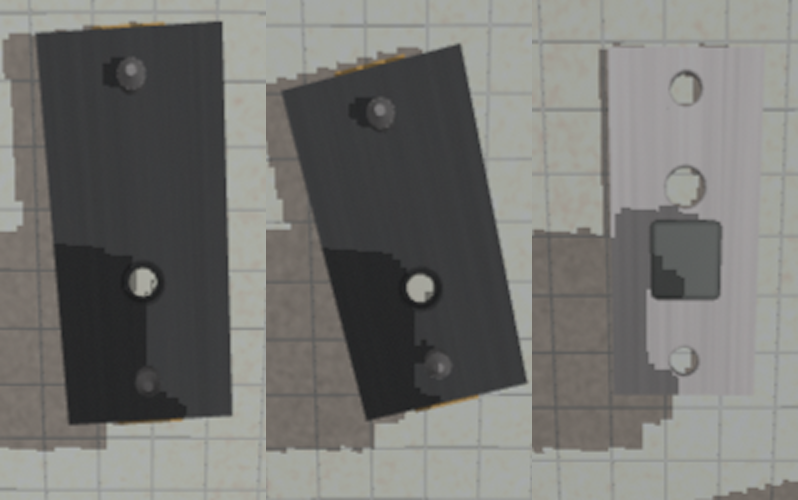

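Panel 1 is the large case: pins (131,70) and (148,379), button (143,281). Panel 2 is the middle case: pins (379,110) and (437,364), button (420,287). Panel 3 is the large cover: holes (686,89) and (684,361), eye (685,187). The lengths 116, 102 and 112 should show up in the fit residuals.

```bash
python3 - <<'E'
from h import *
def c(pts,o): return crop2px(np.array(pts,float)-[o,0],245,5,2)
m6,m7,m8=[pickle.load(open(f'w{k}.pkl','rb')) for k in(6,7,8)]
for z in(0,1):
    print('L',*fit(m6,case_pts('l'),c([[148,379],[131,70],[143,281],[232,415],[69,424],[36,34],[222,22]],0),[.63,-.185,0],z))
    print('M',*fit(m7,case_pts('m'),c([[437,364],[379,110],[420,287],[527,382],[367,420],[283,91],[460,44]],266),[.607,.214,.2],z))
    px=c([[684,361],[685,187],[686,89],[755,394],[614,394],[608,46],[764,46],[719,298],[651,298],[650,221],[720,221]],532)
    r=fit(m8,cover_pts('l'),px,[.455,.162,3.14],z);print('CL',*r)
print('CL holes',*fit(m8,cover_pts('l')[:3],px[:3],[.455,.162,3.14]))
v=fit(m8,cover_pts('l')[:3],px[:3],[.455,.162,3.14])[0]
g=v[:2]-.009*np.array([np.cos(v[2]),np.sin(v[2])]);print(g)
E
```

```text
L [ 0.62848035 -0.18488982  0.05955972] [3.6 0.4 0.5 0.4 0.5 1.  0.9]
M [0.60681489 0.21395744 0.23424672] [1.8 0.5 0.4 0.5 0.6 1.4 0.8]
CL [0.45803389 0.16636466 3.14175123] [0.  0.2 0.7 0.7 0.3 0.5 0.3 1.2 0.9 0.8 1.3]
L [ 0.62834205 -0.18489088  0.05963759 -0.00220531] [2.8 0.2 0.2 0.6 0.5 0.2 0.2]
M [ 0.6067301   0.21400189  0.23352764 -0.00241192] [1.1 0.5 0.  0.4 0.7 0.6 0. ]
CL [ 4.58004318e-01  1.66374329e-01  3.14150183e+00 -1.13691833e-03] [0.3 0.1 0.5 0.7 0.1 0.6 0.5 1.  0.7 0.8 1.2]
CL holes [0.4582198  0.16642445 3.13982001] [0.3 0.1 0.3]
[0.46721979 0.16640849]
```

```bash
python3 - <<'E'
from h import *
go([.4672,.1664,.06],1.569,4,0)
E
```

```text
0 18.1 1.0 21.2 0.001; 0 36.1 1.9 42.5 0.001; 0 54.2 2.9 63.7 0.002; 0 72.2 3.8 84.9 0.002
```

Emit:
arm_command:
  increments: "0 18 1 10 0; 0 36 2 30 0; 0 54 3 60 0; 0 72 4 85 0; 0 72 4 85 0"

```text
t: 19.15
tool_pos: [0.4621, 0.1658, 0.0558]
orientation: [0.002, -3.133, 0.003]
force: [-0.6, -1.1, -1.0]
opening: 0.0932
gripper_force: 0.0
```

Emit:
arm_command:
  increments: "0 0 0 0 0; 0 0 0 0 0; 0 0 0 0 0; 0 0 0 0 0; 0 0 0 0 0"

```text
t: 19.65
tool_pos: [0.4678, 0.1665, 0.0608]
orientation: [0.0, 3.14, 0.0]
force: [0.8, -0.9, 0.0]
opening: 0.0931
gripper_force: 0.0
```

```bash
python3 - <<'E'
from h import *
p,M=pose();print(p,psi(M))
go([.4672,.1664,.033],1.569,1,0)
E
```

```text
[0.46783571 0.16649269 0.0607784 ] 1.5707464561528943
0 0.6 -0.1 27.8 0.002
```

Emit:
arm_command:
  increments: "0 0.5 0 10 0; 0 0.5 0 20 0; 0.3 0.5 0 27.5 0; 0.6 0.5 0 27.5 0; 0.6 0.5 0 27.5 0"

```text
t: 20.15
tool_pos: [0.466, 0.1663, 0.0319]
orientation: [0.0, -3.14, 0.0]
force: [0.6, -0.3, -0.7]
opening: 0.0737
gripper_force: 0.0
```

Emit:
arm_command:
  increments: "0.6 0 0 0 0; 0.6 0 0 0 0; 1 0 0 0 0; 1 0 0 0 0; 1 0 0 0 0"

```text
t: 20.65
tool_pos: [0.4666, 0.1665, 0.0327]
orientation: [-0.0, 3.141, 0.0]
force: [0.1, 0.1, -0.7]
opening: 0.0336
gripper_force: 0.0
```

Emit:
arm_command:
  increments: "1 0 0 0 0; 1 0 0 0 0; 1 0 0 -20 0; 1 0 0 -50 0; 1 0 0 -80 0"

```text
t: 21.15
tool_pos: [0.4655, 0.1662, 0.1125]
orientation: [0.0, -3.139, 0.001]
force: [-0.6, 0.4, -2.1]
opening: 0.0216
gripper_force: 25.0
```

Emit:
arm_command:
  increments: "1 0 0 -40 0; 1 0 0 -40 0; 1 0 0 -40 0; 1 0 0 -40 0; 1 0 0 -40 0"

```text
t: 21.65
tool_pos: [0.4652, 0.1661, 0.1505]
orientation: [0.0, -3.138, 0.001]
force: [-0.2, 0.1, -2.2]
opening: 0.0217
gripper_force: 25.0
```

```bash
python3 - <<'E'
from h import *
p,M=pose();s=robot.read_state();print(p,psi(M),s['opening'],s['gripper_force'])
go([.6193,-.1854,.13],-1.510,25,1)
E
```

```text
[0.46522085 0.16611789 0.1505384 ] 1.5709956501449454 0.021734257038762153 24.99625951051712
1 -6.2 -14.1 0.8 0.123; 1 -12.3 -28.1 1.6 0.246; 1 -18.5 -42.2 2.5 0.370; 1 -24.6 -56.2 3.3 0.493; 1 -30.8 -70.3 4.1 0.616
1 -13.2 -7.9 0.8 0.123; 1 -26.3 -15.8 1.6 0.246; 1 -39.5 -23.7 2.5 0.370; 1 -52.6 -31.7 3.3 0.493; 1 -65.8 -39.6 4.1 0.616
1 -15.3 1.1 0.8 0.123; 1 -30.6 2.3 1.6 0.246; 1 -45.9 3.4 2.5 0.370; 1 -61.2 4.6 3.3 0.493; 1 -76.5 5.7 4.1 0.616
1 -11.8 9.8 0.8 0.123; 1 -23.7 19.6 1.6 0.246; 1 -35.5 29.3 2.5 0.370; 1 -47.3 39.1 3.3 0.493; 1 -59.2 48.9 4.1 0.616
1 -4.0 14.8 0.8 0.123; 1 -8.0 29.6 1.6 0.246; 1 -12.0 44.5 2.5 0.370; 1 -16.0 59.3 3.3 0.493; 1 -20.0 74.1 4.1 0.616
```

Emit:
arm_command:
  increments: "1 -6 -14 1 0.123; 1 -12 -28 2 0.246; 1 -19 -42 2 0.37; 1 -25 -56 3 0.493; 1 -31 -70 4 0.616"

```text
t: 22.15
tool_pos: [0.4968, 0.0958, 0.1469]
orientation: [-0.959, -2.989, 0.002]
force: [-0.4, 0.2, -2.2]
opening: 0.0219
gripper_force: 25.0
```

Emit:
arm_command:
  increments: "1 -13 -8 1 0.123; 1 -26 -16 2 0.246; 1 -40 -24 2 0.37; 1 -53 -32 3 0.493; 1 -66 -40 4 0.616"

```text
t: 22.65
tool_pos: [0.5276, 0.0251, 0.1429]
orientation: [-1.82, -2.558, 0.002]
force: [-0.6, 0.4, -2.3]
opening: 0.0217
gripper_force: 25.0
```

Emit:
arm_command:
  increments: "1 -15 1 1 0.123; 1 -31 2 2 0.246; 1 -46 3 2 0.37; 1 -61 5 3 0.493; 1 -76 6 4 0.616"

```text
t: 23.15
tool_pos: [0.5585, -0.0444, 0.1388]
orientation: [-2.51, -1.886, 0.003]
force: [0.2, -0.2, -1.1]
opening: 0.0219
gripper_force: 25.0
```

Emit:
arm_command:
  increments: "1 -12 10 1 0.123; 1 -24 20 2 0.246; 1 -36 29 2 0.37; 1 -47 39 3 0.493; 1 -59 49 4 0.616"

```text
t: 23.65
tool_pos: [0.5895, -0.1144, 0.1346]
orientation: [-2.964, -1.036, 0.004]
force: [-0.6, 0.8, -2.6]
opening: 0.0214
gripper_force: 25.0
```

Emit:
arm_command:
  increments: "1 -4 15 1 0.123; 1 -8 30 2 0.246; 1 -12 44 2 0.37; 1 -16 59 3 0.493; 1 -20 74 4 0.616"

```text
t: 24.15
tool_pos: [0.6203, -0.1846, 0.1304]
orientation: [-3.139, -0.089, 0.004]
force: [0.3, 0.1, -0.7]
opening: 0.0217
gripper_force: 25.0
```

Emit:
arm_command:
  increments: "1 0 0 15 0; 1 0 0 30 0; 1 0 0 40 0; 1 0 0 40 0; 1 0 0 40 0"

```text
t: 24.65
tool_pos: [0.6205, -0.1835, 0.0917]
orientation: [-3.139, -0.1, 0.002]
force: [0.2, -0.8, -1.2]
opening: 0.0215
gripper_force: 25.0
```

Emit:
arm_command:
  increments: "1 0 0 0 0; 1 0 0 0 0; 1 0 0 0 0; 1 0 0 0 0; 1 0 0 0 0"

```text
t: 25.15
tool_pos: [0.6211, -0.1844, 0.0928]
orientation: [3.14, 0.097, 0.001]
force: [0.3, -0.2, -2.2]
opening: 0.0217
gripper_force: 25.0
```

```bash
python3 - <<'E'
from h import *
p,M=pose();s=robot.read_state();print(p,psi(M),s['opening'],s['gripper_force'])
go([.6193,-.1854,.082],-1.510,1,1)
im,m=snap('wrist','w9.png'); pickle.dump(m,open('w9.pkl','wb'))
cv2.imwrite('pics/c7.png',cv2.resize(im[100:340,180:460],None,fx=2.5,fy=2.5,interpolation=cv2.INTER_CUBIC))
E
```

```text
[ 0.62113544 -0.18442152  0.09280082] -1.5090633565364027 0.021737438510283792 24.996153116226196
1 -1.9 0.9 10.8 0.001
```

View pics/c7.png

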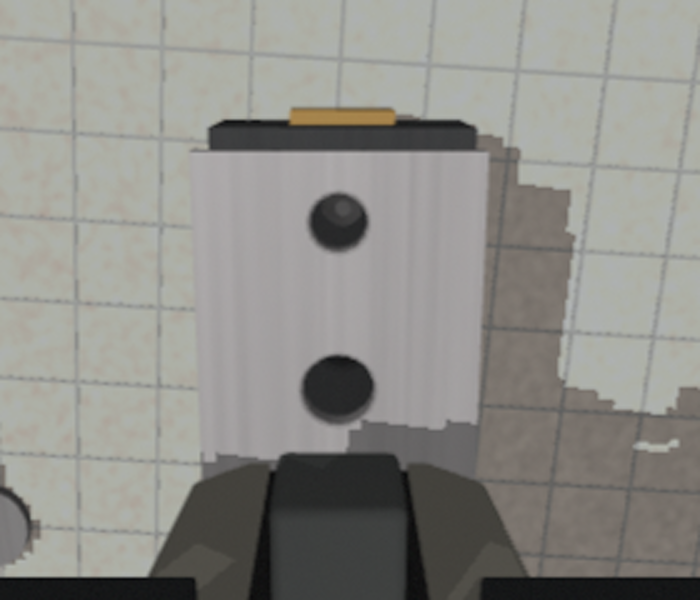

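The large case's pin is visible through the held cover's hole at crop (340,215), nearly aligned. I'll correct by about −1.2 mm in x and +1 mm in y, then lower.

Emit:
arm_command:
  increments: "1 -1.2 0.9 3 0; 1 -1.2 0.9 6 0; 1 -1.2 0.9 9 0; 1 -1.2 0.9 9 0; 1 -1.2 0.9 9 0"

```text
t: 25.7
tool_pos: [0.6197, -0.1853, 0.0832]
orientation: [-3.14, -0.097, 0.001]
force: [-0.2, -0.3, -1.0]
opening: 0.022
gripper_force: 25.0
```

Emit:
arm_command:
  increments: "1 0 0 0 0; 1 0 0 0 0; 1 0 0 0 0; 1 0 0 0 0; 1 0 0 0 0"

```text
t: 26.2
tool_pos: [0.6199, -0.1853, 0.0836]
orientation: [3.14, 0.097, 0.0]
force: [-0.6, -0.4, -1.8]
opening: 0.0216
gripper_force: 25.0
```

Emit:
arm_command:
  increments: "1 0 0 2 0; 1 0 0 5 0; 1 0 0 7 0; 1 0 0 9 0; 1 0 0 11 0"

```text
t: 26.7
tool_pos: [0.6198, -0.1853, 0.0722]
orientation: [-3.14, -0.097, 0.0]
force: [0.3, 1.0, -1.6]
opening: 0.0215
gripper_force: 25.0
```

Emit:
arm_command:
  increments: "1 0 0 2 0; 1 0 0 4 0; 1 0 0 6 0; 1 0 0 6 0; 1 0 0 6 0"

```text
t: 27.2
tool_pos: [0.6199, -0.1853, 0.0665]
orientation: [-3.14, -0.097, -0.0]
force: [0.2, -0.1, -1.8]
opening: 0.0215
gripper_force: 25.0
```

Emit:
arm_command:
  increments: "1 0 0 1 0; 1 0 0 2 0; 1 0 0 3 0; 1 0 0 4 0; 1 0 0 4 0"

```text
t: 27.7
tool_pos: [0.62, -0.1854, 0.0627]
orientation: [3.14, 0.097, 0.0]
force: [-0.5, 0.8, -1.9]
opening: 0.0217
gripper_force: 25.0
```

Emit:
arm_command:
  increments: "0.4 0 0 0 0; 0.4 0 0 0 0; 0.4 0 0 0 0; 0.4 0 0 0 0; 0.4 0 0 0 0"

```text
t: 28.2
tool_pos: [0.6199, -0.1853, 0.0626]
orientation: [-3.14, -0.097, -0.0]
force: [0.7, 0.4, -0.4]
opening: 0.0546
gripper_force: 0.0
```

Emit:
arm_command:
  increments: "0.4 0 0 -10 0; 0.3 0 0 -40 0; 0 0 0 -70 0; 0 0 0 -85 0; 0 0 0 -85 0"

```text
t: 28.7
tool_pos: [0.6219, -0.1861, 0.1515]
orientation: [3.138, 0.097, 0.009]
force: [0.2, -0.7, -0.9]
opening: 0.0833
gripper_force: 0.0
```

```bash
python3 - <<'E'
from h import *
p,M=pose();print(p,psi(M))
go([.381,-.165,.145],-np.pi/2,6,0)
E
```

```text
[ 0.62193003 -0.18607432  0.15145399] -1.5089699598106074
0 -39.9 -6.0 1.1 0.010; 0 -79.7 -12.0 2.2 0.021; 0 -119.6 -18.0 3.2 0.031; 0 -159.4 -23.9 4.3 0.041; 0 -199.3 -29.9 5.4 0.052
0 -40.1 -3.9 1.1 0.010
```

Emit:
arm_command:
  increments: "0 -40 -6 1 0.01; 0 -80 -12 2 0.02; 0 -120 -18 3 0.03; 0 -159 -24 4 0.04; 0 -199 -30 5 0.052"

```text
t: 29.2
tool_pos: [0.417, -0.1669, 0.1405]
orientation: [-3.14, -0.015, 0.004]
force: [-0.4, -0.1, 0.9]
opening: 0.0931
gripper_force: 0.0
```

Emit:
arm_command:
  increments: "0 -40 -4 0 0.01; 0 -40 -4 0 0.01; 0 -40 -4 0 0.01; 0 -40 -4 0 0.01; 0 -40 -4 0 0.01"

```text
t: 29.7
tool_pos: [0.3802, -0.1642, 0.1425]
orientation: [-3.141, -0.0, 0.0]
force: [-0.5, -0.2, 0.5]
opening: 0.093
gripper_force: 0.0
```

Emit:
arm_command:
  increments: "0 0 0 0 0; 0 0 0 0 0; 0 0 0 0 0"

```text
t: 30.0
tool_pos: [0.3796, -0.164, 0.1424]
orientation: [-3.141, -0.0, 0.001]
force: [0.7, 0.2, 0.1]
opening: 0.0929
gripper_force: 0.0
```

```bash
python3 - <<'E'
from h import *
p,M=pose();print(p,psi(M))
im,m=snap('wrist','w10.png'); pickle.dump(m,open('w10.pkl','wb'))
a=cv2.resize(im[0:240,200:430],None,fx=2.4,fy=2.4,interpolation=cv2.INTER_CUBIC)
cv2.imwrite('pics/c8.png',a)
E
```

```text
[ 0.37961289 -0.16402829  0.14241707] -1.5707115297517125
```

View pics/c8.png

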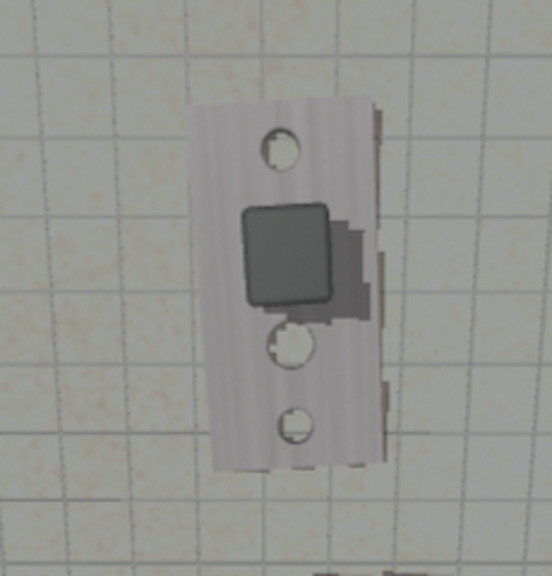

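The grey middle cover's holes are at (280,150) and (295,426), its eye at (290,345), and the housing is clear. It is grey, not purple or red, and its length should confirm the 98 mm size.

```bash
python3 - <<'E'
from h import *
m=pickle.load(open('w10.pkl','rb'))
px=crop2px([[280,150],[290,345],[295,426],[188,106],[375,97],[385,461],[214,470],[243,210],[327,205],[330,298],[250,305]],200,0,2.4)
P=cover_pts('m')
print(*fit(m,P,px,[.459,-.165,3.2]));print(*fit(m,P,px,[.459,-.165,3.2],1))
v,r=fit(m,P[:7],px[:7],[.459,-.165,3.2]);print(v,r)
g=v[:2]-.009*np.array([np.cos(v[2]),np.sin(v[2])]);y=wrap(v[2]+np.pi/2);print(g,y)
go([*g,.06],y,4)
E
```

```text
[ 0.4590325  -0.16793751  3.1981942 ] [0.9 0.7 0.4 1.1 1.2 1.1 1.1 1.6 2.2 2.6 1.4]
[ 0.45911691 -0.16794172  3.19681709 -0.00336351] [1.  0.7 0.5 0.9 0.8 1.4 0.3 1.1 1.7 2.3 1.2]
[ 0.45905311 -0.16803381  3.19725131] [1.1 0.8 0.5 0.9 1.1 1.1 1. ]
[ 0.46803918 -0.16753314] -1.5151376675911088
0 22.1 0.9 20.6 -0.014; 0 44.2 1.8 41.2 -0.028; 0 66.4 2.6 61.8 -0.042; 0 88.5 3.5 82.4 -0.056
```

Emit:
arm_command:
  increments: "0 22 1 10 -0.014; 0 44 2 30 -0.028; 0 66 3 60 -0.042; 0 88.5 3.5 82 -0.056; 0 88.5 3.5 82 -0.056"

```text
t: 30.55
tool_pos: [0.467, -0.1663, 0.0563]
orientation: [-3.137, -0.089, 0.009]
force: [-0.4, 0.7, -0.8]
opening: 0.0926
gripper_force: 0.0
```

Emit:
arm_command:
  increments: "0 0 0 0 0; 0 0 0 0 0; 0 0 0 0 0; 0 0 0 0 0; 0 0 0 0 0"

```text
t: 31.05
tool_pos: [0.4682, -0.1679, 0.0615]
orientation: [3.14, 0.087, 0.003]
force: [0.2, -0.2, 0.2]
opening: 0.0928
gripper_force: 0.0
```

```bash
python3 - <<'E'
from h import *
p,M=pose();print(p,psi(M))
go([.4680,-.1675,.033],-1.515,1,0)
E
```

```text
[ 0.46818705 -0.1678945   0.06154948] -1.515332905304369
0 -0.2 -0.4 28.5 -0.000
```

Emit:
arm_command:
  increments: "0 0 -0.4 10 0; 0 0 -0.4 20 0; 0.3 0 -0.4 28.5 0; 0.6 0 -0.4 28.5 0; 0.6 0 -0.4 28.5 0"

```text
t: 31.55
tool_pos: [0.4673, -0.1669, 0.0313]
orientation: [-3.14, -0.088, 0.002]
force: [-0.9, 0.3, 0.7]
opening: 0.0733
gripper_force: 0.0
```

Emit:
arm_command:
  increments: "0.6 0 0 0 0; 0.6 0 0 0 0; 1 0 0 0 0; 1 0 0 0 0; 1 0 0 0 0"

```text
t: 32.05
tool_pos: [0.468, -0.1672, 0.0322]
orientation: [3.14, 0.088, 0.0]
force: [0.4, 0.5, 0.7]
opening: 0.0337
gripper_force: 0.0
```

Emit:
arm_command:
  increments: "1 0 0 0 0; 1 0 0 0 0; 1 0 0 -20 0; 1 0 0 -50 0; 1 0 0 -80 0"

```text
t: 32.55
tool_pos: [0.467, -0.1668, 0.1121]
orientation: [-3.139, -0.088, 0.003]
force: [0.6, -0.6, -1.0]
opening: 0.0218
gripper_force: 25.0
```

Emit:
arm_command:
  increments: "1 0 0 -40 0; 1 0 0 -40 0; 1 0 0 -40 0; 1 0 0 -40 0; 1 0 0 -40 0"

```text
t: 33.05
tool_pos: [0.4667, -0.1666, 0.15]
orientation: [-3.139, -0.088, 0.005]
force: [-0.6, 0.1, -2.5]
opening: 0.0221
gripper_force: 25.0
```

```bash
python3 - <<'E'
from h import *
p,M=pose();s=robot.read_state();print(p,psi(M),s['opening'],s['gripper_force'])
go([.598,.2119,.13],1.805,25,1)
E
```

```text
[ 0.46668383 -0.16660604  0.15003585] -1.5149890813482578 0.022134793950386693 24.99968111515045
1 6.1 -14.8 0.8 -0.133; 1 12.2 -29.6 1.6 -0.266; 1 18.3 -44.5 2.4 -0.398; 1 24.4 -59.3 3.2 -0.531; 1 30.4 -74.1 4.0 -0.664
1 13.9 -7.9 0.8 -0.133; 1 27.9 -15.8 1.6 -0.266; 1 41.8 -23.8 2.4 -0.398; 1 55.7 -31.7 3.2 -0.531; 1 69.7 -39.6 4.0 -0.664
1 15.9 2.3 0.8 -0.133; 1 31.7 4.7 1.6 -0.266; 1 47.6 7.0 2.4 -0.398; 1 63.4 9.4 3.2 -0.531; 1 79.3 11.7 4.0 -0.664
1 11.0 11.6 0.8 -0.133; 1 22.1 23.2 1.6 -0.266; 1 33.1 34.9 2.4 -0.398; 1 44.2 46.5 3.2 -0.531; 1 55.2 58.1 4.0 -0.664
1 1.5 16.0 0.8 -0.133; 1 3.1 31.9 1.6 -0.266; 1 4.6 47.9 2.4 -0.398; 1 6.1 63.8 3.2 -0.531; 1 7.7 79.8 4.0 -0.664
```

Emit:
arm_command:
  increments: "1 6 -15 1 -0.133; 1 12 -30 2 -0.266; 1 18 -44 2 -0.398; 1 24 -59 3 -0.531; 1 30 -74 4 -0.664"

```text
t: 33.55
tool_pos: [0.493, -0.0908, 0.1464]
orientation: [-2.936, -1.114, 0.003]
force: [0.4, -0.2, -1.0]
opening: 0.022
gripper_force: 25.0
```

Emit:
arm_command:
  increments: "1 14 -8 1 -0.133; 1 28 -16 2 -0.266; 1 42 -24 2 -0.398; 1 56 -32 3 -0.531; 1 70 -40 4 -0.664"

```text
t: 34.05
tool_pos: [0.5192, -0.0146, 0.1424]
orientation: [-2.412, -2.01, 0.003]
force: [0.4, 0.5, -1.6]
opening: 0.0218
gripper_force: 25.0
```

Emit:
arm_command:
  increments: "1 16 2 1 -0.133; 1 32 5 2 -0.266; 1 48 7 2 -0.398; 1 63 9 3 -0.531; 1 79 12 4 -0.664"

```text
t: 34.55
tool_pos: [0.5456, 0.0606, 0.1383]
orientation: [-1.625, -2.686, 0.002]
force: [0.8, -0.1, -1.7]
opening: 0.0218
gripper_force: 25.0
```

Emit:
arm_command:
  increments: "1 11 12 1 -0.133; 1 22 23 2 -0.266; 1 33 35 2 -0.398; 1 44 46 3 -0.531; 1 55 58 4 -0.664"

```text
t: 35.05
tool_pos: [0.5718, 0.1359, 0.1341]
orientation: [-0.661, -3.068, 0.002]
force: [0.4, -0.5, -0.8]
opening: 0.0217
gripper_force: 25.0
```

Emit:
arm_command:
  increments: "1 2 16 1 -0.133; 1 3 32 2 -0.266; 1 5 48 2 -0.398; 1 6 64 3 -0.531; 1 8 80 4 -0.664"

```text
t: 35.55
tool_pos: [0.598, 0.2119, 0.13]
orientation: [0.375, -3.116, 0.001]
force: [0.2, -0.1, -1.9]
opening: 0.0219
gripper_force: 25.0
```

Emit:
arm_command:
  increments: "1 0 0 15 0; 1 0 0 30 0; 1 0 0 40 0; 1 0 0 40 0; 1 0 0 40 0"

```text
t: 36.05
tool_pos: [0.5982, 0.2108, 0.0912]
orientation: [0.364, -3.119, 0.0]
force: [0.3, 0.3, -0.8]
opening: 0.0222
gripper_force: 25.0
```

Emit:
arm_command:
  increments: "1 0 0 0 0; 1 0 0 0 0; 1 0 0 0 0; 1 0 0 0 0; 1 0 0 0 0"

```text
t: 36.55
tool_pos: [0.5989, 0.2116, 0.0923]
orientation: [-0.367, 3.12, 0.0]
force: [-1.0, 0.4, -2.0]
opening: 0.0217
gripper_force: 25.0
```

```bash
python3 - <<'E'
from h import *
p,M=pose();s=robot.read_state();print(p,psi(M),s['opening'],s['gripper_force'])
go([.598,.2119,.083],1.805,1,1)
im,m=snap('wrist','w11.png'); pickle.dump(m,open('w11.pkl','wb'))
cv2.imwrite('pics/c9.png',cv2.resize(im[100:340,180:460],None,fx=2.5,fy=2.5,interpolation=cv2.INTER_CUBIC))
E
```

```text
[0.59889017 0.21161228 0.09230627] 1.8049820336354367 0.021666321741490118 24.99974548816681
1 0.8 0.5 9.3 -0.000
```

View pics/c9.png

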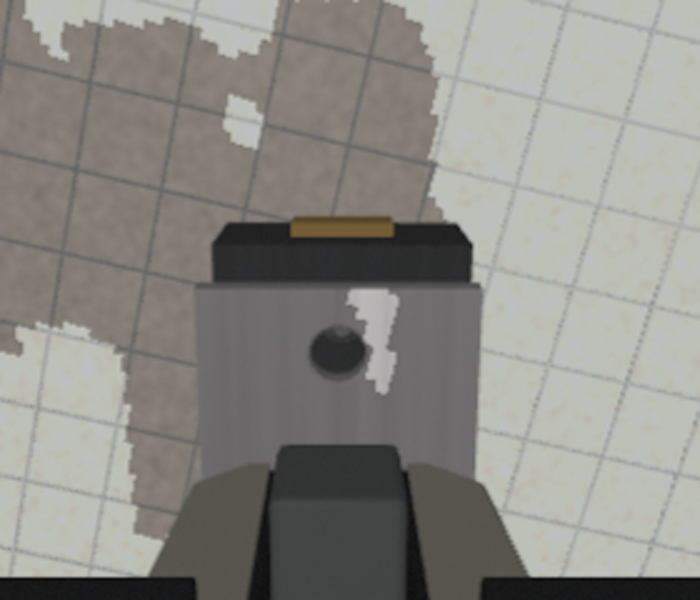

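The held hole at crop (338,352) matches the plan: 28 mm in hand. I'll apply +0.8/+0.5 mm and lower.

Emit:
arm_command:
  increments: "1 0.8 0.4 3 0; 1 0.8 0.4 6 0; 1 0.8 0.4 9 0; 1 0.8 0.4 9 0; 1 0.8 0.4 9 0"

```text
t: 37.1
tool_pos: [0.5978, 0.2117, 0.0828]
orientation: [0.367, -3.12, 0.0]
force: [0.3, 0.1, -1.6]
opening: 0.022
gripper_force: 25.0
```

Emit:
arm_command:
  increments: "1 0 0 0 0; 1 0 0 0 0; 1 0 0 0 0; 1 0 0 0 0; 1 0 0 0 0"

```text
t: 37.6
tool_pos: [0.5979, 0.2117, 0.0831]
orientation: [-0.367, 3.12, -0.0]
force: [-0.1, -0.4, -1.5]
opening: 0.0215
gripper_force: 25.0
```

Emit:
arm_command:
  increments: "1 0 0 2 0; 1 0 0 4 0; 1 0 0 6 0; 1 0 0 8 0; 1 0 0 8 0"

```text
t: 38.1
tool_pos: [0.5976, 0.2117, 0.0745]
orientation: [0.367, -3.119, 0.0]
force: [-0.2, -0.0, -1.5]
opening: 0.022
gripper_force: 25.0
```

Emit:
arm_command:
  increments: "1 0 0 2 0; 1 0 0 4 0; 1 0 0 6 0; 1 0 0 8 0; 1 0 0 8 0"

```text
t: 38.6
tool_pos: [0.5983, 0.2119, 0.067]
orientation: [-0.367, 3.119, 0.0]
force: [3.1, 1.4, -3.4]
opening: 0.0218
gripper_force: 25.0
```

Emit:
arm_command:
  increments: "1 0 0 1 0; 1 0 0 2 0; 1 0 0 3 0; 1 0 0 4 0; 1 0 0 4 0"

```text
t: 39.1
tool_pos: [0.5982, 0.2119, 0.0632]
orientation: [-0.367, 3.119, 0.0]
force: [3.3, 1.4, -1.3]
opening: 0.0219
gripper_force: 25.0
```

Emit:
arm_command:
  increments: "1 0 0 1 0; 1 0 0 2 0; 1 0 0 2 0; 0.4 0 0 2 0; 0.4 0 0 2 0"

```text
t: 39.6
tool_pos: [0.597, 0.2114, 0.0604]
orientation: [0.367, -3.118, 0.001]
force: [0.0, 0.7, -0.2]
opening: 0.0335
gripper_force: 0.0
```

Emit:
arm_command:
  increments: "0.4 0 0 0 0; 0.4 0 0 0 0; 0.4 0 0 0 0; 0.4 0 0 -10 0; 0.2 0 0 -40 0"

```text
t: 40.1
tool_pos: [0.5953, 0.211, 0.0982]
orientation: [0.366, -3.113, 0.001]
force: [0.4, -0.4, -0.2]
opening: 0.0602
gripper_force: 0.0
```

Emit:
arm_command:
  increments: "0 0 0 -30 0; 0 0 0 -60 0; 0 0 0 -80 0; 0 0 0 -80 0; 0 0 0 -80 0"

```text
t: 40.6
tool_pos: [0.5982, 0.2118, 0.1817]
orientation: [-0.367, 3.119, 0.0]
force: [0.2, -0.3, -0.5]
opening: 0.0921
gripper_force: 0.0
```

```bash
python3 - <<'E'
from h import *
p,M=pose();print(p,psi(M),robot.read_state()['t'])
E
```

```text
[0.5981863  0.21184303 0.18167546] 1.8050190987321224 40.6
```

All three covers are down. Next, the stylus.

```bash
python3 - <<'E'
from h import *
go([.503,.396,.25],np.pi/2,5)
E
```

```text
0 10.0 40.2 -13.7 0.047; 0 19.9 80.5 -27.3 0.094; 0 29.9 120.7 -41.0 0.141; 0 39.9 161.0 -54.7 0.187; 0 49.8 201.2 -68.3 0.234
```

Emit:
arm_command:
  increments: "0 10 40 -14 0.047; 0 20 80 -27 0.094; 0 30 121 -41 0.141; 0 40 161 -55 0.187; 0 50 201 -68 0.234"

```text
t: 41.1
tool_pos: [0.501, 0.3965, 0.2475]
orientation: [-0.003, -3.139, 0.003]
force: [0.3, 0.5, 0.6]
opening: 0.0929
gripper_force: 0.0
```

Emit:
arm_command:
  increments: "0 0 0 0 0; 0 0 0 0 0; 0 0 0 0 0; 0 0 0 0 0; 0 0 0 0 0"

```text
t: 41.6
tool_pos: [0.5031, 0.3944, 0.2482]
orientation: [-0.002, -3.141, 0.001]
force: [-0.3, 0.3, -0.2]
opening: 0.0931
gripper_force: 0.0
```

```bash
python3 - <<'E'
from h import *
p,M=pose();print(p,psi(M))
im,m=snap('wrist','w12.png'); pickle.dump(m,open('w12.pkl','wb'))
cv2.imwrite('pics/c10.png',cv2.resize(im[20:270,200:450],None,fx=2.4,fy=2.4,interpolation=cv2.INTER_CUBIC))
E
```

```text
[0.50308016 0.39437354 0.24818196] 1.5694099312690766
```

View pics/c10.png

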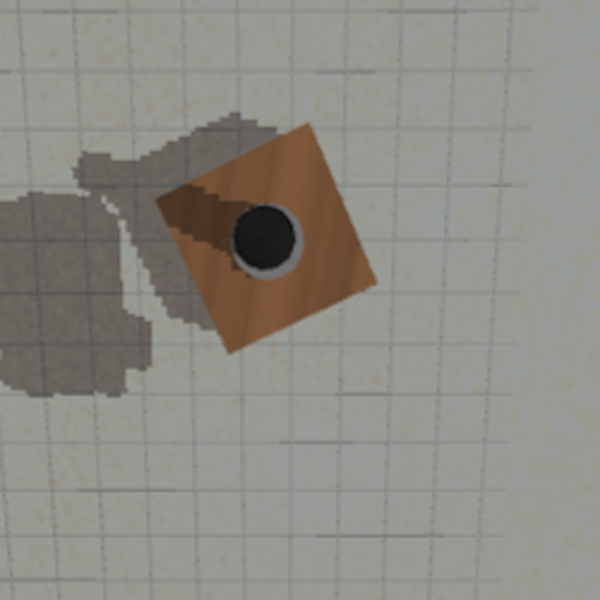

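From above, the handle top is at crop (265,237), and the stand corners are (309,123), (377,284), (229,353) and (156,200).

```bash
python3 - <<'E'
from h import *
m=pickle.load(open('w12.pkl','rb'))
c=crop2px([[265,237],[267,241],[309,123],[377,284],[229,353],[156,200]],200,20,2.4)
a=plane(m,c[:1],.141);b=plane(m,c[1:2],.062);d=plane(m,c[2:],.056)
print(a,b,d.mean(0),np.linalg.norm(np.diff(d,axis=0),axis=1))
go([d.mean(0)[0],d.mean(0)[1],.20],np.pi/2,3)
E
```

```text
[[0.42081891 0.39114162 0.141     ]] [[0.42086455 0.39081632 0.062     ]] [0.42115137 0.39100347 0.056     ] [0.05548529 0.0552745  0.05501384]
0 27.3 -1.2 16.1 -0.000; 0 54.6 -2.4 32.3 -0.001; 0 81.9 -3.7 48.4 -0.001
```

Emit:
arm_command:
  increments: "0 27 -1 16 0; 0 55 -2 32 0; 0 82 -3.5 48 0; 0 82 -3.5 48 0; 0 82 -3.5 48 0"
  grip_force: 40

```text
t: 42.15
tool_pos: [0.4206, 0.3918, 0.201]
orientation: [0.001, -3.142, 0.0]
force: [0.2, 0.2, -0.1]
opening: 0.0931
gripper_force: 0.0
```

Emit:
arm_command:
  increments: "0.2 0 0 0 0; 0.2 0 0 0 0; 0.2 0 0 0 0; 0.2 0 0 0 0; 0.2 0 0 0 0"

```text
t: 42.65
tool_pos: [0.4209, 0.3921, 0.2011]
orientation: [0.0, 3.142, 0.0]
force: [0.1, -0.2, -0.4]
opening: 0.0743
gripper_force: 0.0
```

```bash
python3 - <<'E'
from h import *
p,M=pose();print(p,psi(M))
go([.421,.391,.111],np.pi/2,1)
E
```

```text
[0.42090797 0.39212868 0.2011169 ] 1.5707129492090282
0 -0.1 -1.1 90.1 -0.000
```

Emit:
arm_command:
  increments: "0.2 0 -1 20 0; 0.2 0 -1 40 0; 0.2 0 -1 60 0; 0.2 0 -1 80 0; 0.2 0 -1 90 0"

```text
t: 43.15
tool_pos: [0.4197, 0.3904, 0.1089]
orientation: [0.0, -3.139, 0.003]
force: [-0.8, -0.5, 0.2]
opening: 0.0741
gripper_force: 0.0
```

Emit:
arm_command:
  increments: "0.4 0 0 0 0; 0.5 0 0 0 0; 0.6 0 0 0 0; 0.7 0 0 0 0; 0.7 0 0 0 0"

```text
t: 43.65
tool_pos: [0.4211, 0.3915, 0.1119]
orientation: [-0.0, 3.14, 0.001]
force: [0.4, 0.1, 0.0]
opening: 0.0388
gripper_force: 0.0
```

Emit:
arm_command:
  increments: "0.75 0 0 0 0; 1 0 0 0 0; 1 0 0 0 0; 1 0 0 0 0; 1 0 0 0 0"

```text
t: 44.15
tool_pos: [0.4206, 0.3912, 0.1111]
orientation: [-0.0, 3.142, 0.0]
force: [0.1, 0.2, 1.5]
opening: 0.0156
gripper_force: 40.0
```

```bash
python3 - <<'E'
from h import *
p,M=pose();s=robot.read_state();print(p,psi(M),s['opening'],s['gripper_force'],s['force'],s['wrist_torque'])
E
```

```text
[0.42062864 0.39115699 0.11109101] 1.5710513759040423 0.01563702200251527 40.000192523002625 [0.12994264 0.22627088 1.49849274] [-0.02145277 -0.11369697 -0.08578995]
```

Emit:
arm_command:
  increments: "1 0 0 -10 0; 1 0 0 -30 0; 1 0 0 -60 0; 1 0 0 -90 0; 1 0 0 -100 0"

```text
t: 44.65
tool_pos: [0.4221, 0.3923, 0.2156]
orientation: [-0.0, 3.137, 0.006]
force: [0.9, -0.1, -0.3]
opening: 0.0153
gripper_force: 40.0
```

```bash
python3 - <<'E'
from h import *
p,M=pose();s=robot.read_state();print(p,psi(M),s['opening'],s['gripper_force'],s['force'])
y=np.pi/2
go([.69,.215,.20],y,10,1)
plan([.69,.215,.20],y,[.72,.02,.20],y,5,1)
plan([.72,.02,.20],y,[.71,-.18,.20],y,5,1)
E
```

```text
[0.42208574 0.39229392 0.21562636] 1.5710240706109722 0.015255271146038732 39.99983310699463 [ 0.93918043 -0.08795673 -0.33975163]
1 -26.8 -17.7 1.6 0.000; 1 -53.6 -35.5 3.1 0.000; 1 -80.4 -53.2 4.7 0.000; 1 -107.1 -70.9 6.3 0.000; 1 -133.9 -88.7 7.8 0.000
1 -26.8 -17.7 1.6 0.000; 1 -53.6 -35.5 3.1 0.000; 1 -80.4 -53.2 4.7 0.000; 1 -107.2 -70.9 6.3 0.000; 1 -133.9 -88.7 7.8 0.000
1 -6.0 -39.0 0.0 -0.000; 1 -12.0 -78.0 0.0 -0.000; 1 -18.0 -117.0 0.0 -0.000; 1 -24.0 -156.0 0.0 -0.000; 1 -30.0 -195.0 0.0 -0.000
1 2.0 -40.0 0.0 -0.000; 1 4.0 -80.0 0.0 -0.000; 1 6.0 -120.0 0.0 -0.000; 1 8.0 -160.0 0.0 -0.000; 1 10.0 -200.0 0.0 -0.000
```

Emit:
arm_command:
  increments: "1 -27 -18 1 0; 1 -54 -35 3 0; 1 -80 -53 4 0; 1 -107 -71 5 0; 1 -134 -89 6 0"

```text
t: 45.15
tool_pos: [0.5553, 0.3012, 0.2042]
orientation: [0.001, -3.141, 0.001]
force: [-0.4, 0.1, 0.4]
opening: 0.0155
gripper_force: 40.0
```

Emit:
arm_command:
  increments: "1 -27 -18 1 0; 1 -54 -35 3 0; 1 -80 -53 4 0; 1 -107 -71 5 0; 1 -134 -89 6 0"

```text
t: 45.65
tool_pos: [0.6893, 0.2123, 0.1979]
orientation: [0.0, -3.14, 0.0]
force: [0.5, 0.5, 1.0]
opening: 0.0153
gripper_force: 40.0
```

Emit:
arm_command:
  increments: "1 0 0 0 0; 1 0 0 0 0; 1 0 0 0 0; 1 0 0 0 0; 1 0 0 0 0"

```text
t: 46.15
tool_pos: [0.6881, 0.2141, 0.1994]
orientation: [-0.002, 3.141, 0.0]
force: [-0.5, -0.5, -0.2]
opening: 0.0156
gripper_force: 40.0
```

```bash
python3 - <<'E'
from h import *
im,m=snap('wrist','w13.png'); pickle.dump(m,open('w13.pkl','wb')); print(pose()[0])
E
```

```text
[0.68819484 0.21399114 0.19942697]
```

Emit:
arm_command:
  increments: "1 -6 -39 0 0; 1 -12 -78 0 0; 1 -18 -117 0 0; 1 -24 -156 0 0; 1 -30 -195 0 0"

```text
t: 46.7
tool_pos: [0.7187, 0.0172, 0.1995]
orientation: [-0.002, 3.141, -0.0]
force: [0.2, 0.6, 0.2]
opening: 0.0151
gripper_force: 40.0
```

Emit:
arm_command:
  increments: "1 0 0 0 0; 1 0 0 0 0; 1 0 0 0 0; 1 0 0 0 0; 1 0 0 0 0"

```text
t: 47.2
tool_pos: [0.7186, 0.0197, 0.1991]
orientation: [-0.003, 3.141, 0.0]
force: [0.4, -0.3, -0.2]
opening: 0.0157
gripper_force: 40.0
```

```bash
python3 - <<'E'
from h import *
im,m=snap('wrist','w14.png'); pickle.dump(m,open('w14.pkl','wb')); print(pose()[0])
E
```

```text
[0.71859547 0.01950046 0.19910227]
```

Emit:
arm_command:
  increments: "1 2 -40 0 0; 1 4 -80 0 0; 1 6 -120 0 0; 1 8 -160 0 0; 1 10 -200 0 0"

```text
t: 47.75
tool_pos: [0.7087, -0.1826, 0.1992]
orientation: [-0.002, 3.141, -0.0]
force: [0.1, -0.1, -0.1]
opening: 0.0151
gripper_force: 40.0
```

Emit:
arm_command:
  increments: "1 0 0 0 0; 1 0 0 0 0; 1 0 0 0 0; 1 0 0 0 0; 1 0 0 0 0"

```text
t: 48.25
tool_pos: [0.709, -0.1803, 0.1991]
orientation: [-0.003, 3.142, 0.0]
force: [-0.3, 0.5, -1.0]
opening: 0.0152
gripper_force: 40.0
```

```bash
python3 - <<'E'
from h import *
im,m=snap('wrist','w15.png'); pickle.dump(m,open('w15.pkl','wb')); print(pose()[0])
A=[]
for k,c in((13,[.6068,.2140]),(14,[.6483,.0230]),(15,[.6283,-.1849])):
    m=pickle.load(open(f'w{k}.pkl','rb'));u,v=proj(m,[[*c,.035]])[0].astype(int); u=max(u,53); 
    v=max(v,84)
    print(k,u,v,u-53,v-84)
    A.append(cv2.resize(cv2.imread(f'pics/w{k}.png')[v-84:v+84,u-53:u+53],None,fx=2.5,fy=2.5,interpolation=cv2.INTER_CUBIC))
h=min(a.shape[0] for a in A);o=np.hstack([a[:h] for a in A]);cv2.imwrite('pics/c11.png',o);print(o.shape)
E
```

```text
[ 0.70898007 -0.18054022  0.19913929]
13 315 120 262 36
14 320 136 267 52
15 309 121 256 37
(420, 795, 3)
```

View pics/c11.png

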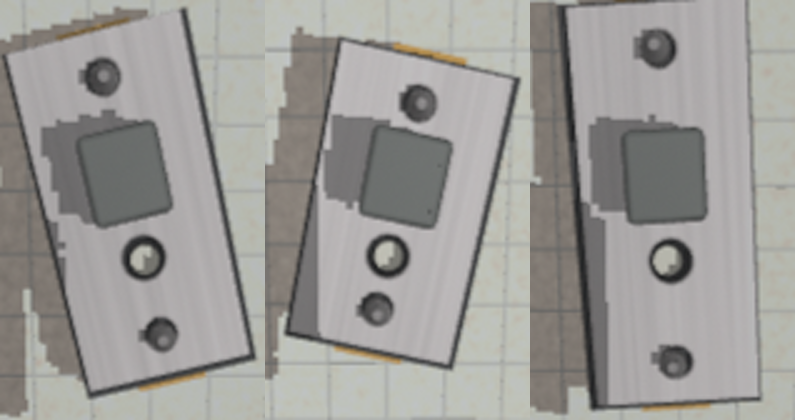

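All three covers are seated, with the white buttons in the eyes at (144,257) middle, (388,256) small and (671,261) large. I'll compute the eye positions from these.

```bash
python3 - <<'E'
from h import *
E={}
for k,n,c,o in((13,'M',(144,257),(262,36)),(14,'S',(123,256),(267,52)),(15,'L',(141,261),(256,37))):
    m=pickle.load(open(f'w{k}.pkl','rb')); print(n,plane(m,crop2px([c],*o,2.5),.033)[0])
y=np.pi/2
go([.6620,.0203,.16],y,5,1)
E
```

```text
M [0.61943404 0.21691473 0.033     ]
S [0.66130745 0.01997752 0.033     ]
L [ 0.64223493 -0.18293561  0.033     ]
1 9.3 40.2 7.8 0.000; 1 18.7 80.4 15.7 0.001; 1 28.0 120.6 23.5 0.001; 1 37.3 160.7 31.3 0.001; 1 46.6 200.9 39.1 0.002
```

Emit:
arm_command:
  increments: "1 9 40 3 0; 1 19 80 6 0; 1 28 120 9 0; 1 37 161 12 0; 1 46.5 200.5 15 0"

```text
t: 48.8
tool_pos: [0.6616, 0.0209, 0.1842]
orientation: [-0.001, 3.141, 0.0]
force: [0.5, 0.9, -0.3]
opening: 0.0154
gripper_force: 40.0
```

Emit:
arm_command:
  increments: "1 0 0 0 0; 1 0 0 0 0; 1 0 0 0 0; 1 0 0 0 0; 1 0 0 0 0"

```text
t: 49.3
tool_pos: [0.6625, 0.0174, 0.1841]
orientation: [0.002, 3.142, -0.0]
force: [0.6, -0.0, -0.7]
opening: 0.0156
gripper_force: 40.0
```

```bash
python3 - <<'E'
from h import *
p,M=pose();print(p,robot.read_state()['force'])
go([.6617,.0201,.135],np.pi/2,1,1)
E
```

```text
[0.66246043 0.01743387 0.18405197] [ 0.59611928 -0.00621788 -0.69893507]
1 0.8 2.7 49.1 -0.001
```

Emit:
arm_command:
  increments: "1 0.8 2.5 5 0; 1 0.8 2.5 15 0; 1 0.8 2.5 22 0; 1 0.8 2.5 22 0; 1 0.8 2.5 22 0"

```text
t: 49.8
tool_pos: [0.661, 0.0212, 0.1613]
orientation: [0.0, -3.14, -0.0]
force: [-0.0, 0.1, -0.4]
opening: 0.0155
gripper_force: 40.0
```

Emit:
arm_command:
  increments: "1 0 0 0 0; 1 0 0 0 0; 1 0 0 0 0; 1 0 0 0 0; 1 0 0 0 0"

```text
t: 50.3
tool_pos: [0.6615, 0.0212, 0.1622]
orientation: [-0.0, 3.141, 0.0]
force: [0.3, 0.4, -0.8]
opening: 0.0152
gripper_force: 40.0
```

Settled, with y about 1 mm high. Correcting that and going down.

Emit:
arm_command:
  increments: "1 0 -1 5 0; 1 0 -1 12 0; 1 0 -1 20 0; 1 0 -1 27 0; 1 0 -1 32 0"

```text
t: 50.8
tool_pos: [0.6608, 0.0202, 0.1286]
orientation: [0.0, -3.14, -0.0]
force: [0.4, -0.5, -0.0]
opening: 0.0155
gripper_force: 40.0
```

Emit:
arm_command:
  increments: "1 0 0 1 0; 1 0 0 3 0; 1 0 0 5 0; 1 0 0 7 0; 1 0 0 8 0"

```text
t: 51.3
tool_pos: [0.6617, 0.0202, 0.1227]
orientation: [-0.0, 3.141, -0.0]
force: [-2.9, -0.1, 7.3]
opening: 0.0152
gripper_force: 40.0
```

Emit:
arm_command:
  increments: "1 0 0 1 0; 1 0 0 1 0; 1 0 0 1 0; 1 0 0 1 0; 1 0 0 1 0"

```text
t: 51.8
tool_pos: [0.6619, 0.0202, 0.1226]
orientation: [-0.0, 3.14, -0.0]
force: [-3.0, -0.1, 9.5]
opening: 0.0154
gripper_force: 40.0
```

Emit:
arm_command:
  increments: "1 0 0 0 0; 1 0 0 0 0; 1 0 0 0 0; 1 0 0 0 0; 1 0 0 0 0"

```text
t: 52.3
tool_pos: [0.6619, 0.0202, 0.1226]
orientation: [-0.0, 3.14, -0.0]
force: [-3.5, -0.6, 8.8]
opening: 0.0156
gripper_force: 40.0
```

Emit:
arm_command:
  increments: "1 0 0 0 0; 1 0 0 0 0; 1 0 0 0 0; 1 0 0 0 0; 1 0 0 0 0"

```text
t: 52.8
tool_pos: [0.6619, 0.0202, 0.1226]
orientation: [-0.0, 3.14, -0.0]
force: [-2.5, 0.4, 8.1]
opening: 0.0158
gripper_force: 40.0
```

The button is bottomed and held for over 1.5 s. Next, the middle lock.

Emit:
arm_command:
  increments: "1 0 0 -10 0; 1 0 0 -30 0; 1 0 0 -60 0; 1 0 0 -64 0; 1 0 0 -64 0"

```text
t: 53.3
tool_pos: [0.6624, 0.0201, 0.1868]
orientation: [-0.0, 3.138, -0.0]
force: [-0.6, -0.2, -0.3]
opening: 0.0155
gripper_force: 40.0
```

```bash
python3 - <<'E'
from h import *
p,M=pose();print(p,robot.read_state()['force'])
go([.6199,.2171,.185],np.pi/2,5,1)
E
```

```text
[0.66244408 0.02014675 0.1867648 ] [-0.56543758 -0.19145513 -0.28788837]
1 8.5 39.4 0.4 0.000; 1 17.0 78.8 0.7 0.000; 1 25.5 118.2 1.1 0.000; 1 34.0 157.6 1.4 0.000; 1 42.5 197.0 1.8 0.000
```

Emit:
arm_command:
  increments: "1 8 39 0 0; 1 17 79 0 0; 1 25 118 0 0; 1 34 158 0 0; 1 42 197 0 0"

```text
t: 53.8
tool_pos: [0.6179, 0.2185, 0.1829]
orientation: [0.0, -3.139, 0.001]
force: [0.4, -0.3, 0.1]
opening: 0.0156
gripper_force: 40.0
```

Emit:
arm_command:
  increments: "1 0 0 5 0; 1 0 0 15 0; 1 0 0 23 0; 1 0 0 23 0; 1 0 0 23 0"

```text
t: 54.3
tool_pos: [0.6193, 0.2158, 0.1611]
orientation: [-0.002, -3.14, 0.001]
force: [0.2, -0.3, -0.5]
opening: 0.0154
gripper_force: 40.0
```

Emit:
arm_command:
  increments: "1 0 0 0 0; 1 0 0 0 0; 1 0 0 0 0; 1 0 0 0 0; 1 0 0 0 0"

```text
t: 54.8
tool_pos: [0.6194, 0.2172, 0.1622]
orientation: [-0.0, 3.141, 0.0]
force: [0.9, -0.1, -0.6]
opening: 0.0154
gripper_force: 40.0
```

Emit:
arm_command:
  increments: "1 0 0 5 0; 1 0 0 12 0; 1 0 0 20 0; 1 0 0 27 0; 1 0 0 32 0"

```text
t: 55.3
tool_pos: [0.6188, 0.2171, 0.1286]
orientation: [0.0, -3.14, 0.001]
force: [-0.4, 0.0, -0.7]
opening: 0.0154
gripper_force: 40.0
```

Emit:
arm_command:
  increments: "1 0 0 1 0; 1 0 0 3 0; 1 0 0 5 0; 1 0 0 7 0; 1 0 0 9 0"

```text
t: 55.8
tool_pos: [0.6199, 0.2173, 0.1224]
orientation: [-0.0, 3.14, 0.001]
force: [-3.6, -2.1, 14.2]
opening: 0.0158
gripper_force: 40.0
```

Emit:
arm_command:
  increments: "1 0 0 0 0; 1 0 0 0 0; 1 0 0 0 0; 1 0 0 0 0; 1 0 0 0 0"

```text
t: 56.3
tool_pos: [0.6198, 0.2173, 0.1226]
orientation: [-0.0, 3.14, 0.001]
force: [-3.3, -0.5, 8.8]
opening: 0.0154
gripper_force: 40.0
```

Emit:
arm_command:
  increments: "1 0 0 0 0; 1 0 0 0 0; 1 0 0 0 0; 1 0 0 0 0; 1 0 0 0 0"

```text
t: 56.8
tool_pos: [0.6199, 0.2173, 0.1226]
orientation: [-0.0, 3.14, 0.001]
force: [-2.7, -0.8, 8.0]
opening: 0.0155
gripper_force: 40.0
```

Emit:
arm_command:
  increments: "1 0 0 0 0; 1 0 0 0 0; 1 0 0 0 0; 1 0 0 0 0; 1 0 0 0 0"

```text
t: 57.3
tool_pos: [0.6198, 0.2173, 0.1226]
orientation: [-0.0, 3.14, 0.001]
force: [-3.6, -0.3, 8.4]
opening: 0.0154
gripper_force: 40.0
```

The middle button is done. Next, the large lock at (.6423, −.1836).

Emit:
arm_command:
  increments: "1 0 0 -10 0; 1 0 0 -30 0; 1 0 0 -60 0; 1 0 0 -64 0; 1 0 0 -64 0"

```text
t: 57.8
tool_pos: [0.6204, 0.2175, 0.1867]
orientation: [-0.0, 3.138, 0.001]
force: [0.6, 0.9, -0.3]
opening: 0.0157
gripper_force: 40.0
```

```bash
python3 - <<'E'
from h import *
p,M=pose();print(p,robot.read_state()['force'])
go([.6423,-.1836,.185],np.pi/2,10,1)
E
```

```text
[0.62038557 0.21745738 0.18673389] [ 0.60954545  0.8899712  -0.34293972]
1 -2.2 -40.1 0.2 0.000; 1 -4.4 -80.2 0.3 0.000; 1 -6.6 -120.3 0.5 0.000; 1 -8.7 -160.4 0.7 0.000; 1 -10.9 -200.5 0.9 0.000
1 -2.2 -40.1 0.2 0.000; 1 -4.4 -80.2 0.3 0.000; 1 -6.6 -120.3 0.5 0.000; 1 -8.8 -160.4 0.7 0.000; 1 -10.9 -200.5 0.9 0.000
```

Emit:
arm_command:
  increments: "1 -2 -40 0 0; 1 -4 -80 0 0; 1 -7 -120 0 0; 1 -9 -160 0 0; 1 -11 -200.5 0 0"

```text
t: 58.3
tool_pos: [0.6293, 0.0152, 0.1829]
orientation: [0.001, -3.139, -0.0]
force: [0.7, -0.4, -0.2]
opening: 0.0154
gripper_force: 40.0
```

Emit:
arm_command:
  increments: "1 -2 -40 0 0; 1 -4 -80 0 0; 1 -7 -120 0 0; 1 -9 -160 0 0; 1 -11 -200.5 0 0"

```text
t: 58.8
tool_pos: [0.6405, -0.1851, 0.1828]
orientation: [0.0, -3.139, -0.002]
force: [0.2, 0.6, -0.9]
opening: 0.0152
gripper_force: 40.0
```

Emit:
arm_command:
  increments: "1 0 0 5 0; 1 0 0 15 0; 1 0 0 23 0; 1 0 0 23 0; 1 0 0 23 0"

```text
t: 59.3
tool_pos: [0.6411, -0.1823, 0.1612]
orientation: [0.003, -3.14, -0.001]
force: [0.3, -0.2, -0.3]
opening: 0.015
gripper_force: 40.0
```

Emit:
arm_command:
  increments: "1 0 0 0 0; 1 0 0 0 0; 1 0 0 0 0; 1 0 0 0 0; 1 0 0 0 0"

```text
t: 59.8
tool_pos: [0.6415, -0.1838, 0.1622]
orientation: [-0.0, 3.141, -0.0]
force: [-0.2, 0.3, -0.4]
opening: 0.0157
gripper_force: 40.0
```

Emit:
arm_command:
  increments: "1 -0.5 0 5 0; 1 -0.5 0 12 0; 1 -0.5 0 20 0; 1 -0.5 0 27 0; 1 -0.5 0 32 0"

```text
t: 60.3
tool_pos: [0.6414, -0.1836, 0.1285]
orientation: [0.0, -3.14, -0.001]
force: [-0.1, -0.4, -0.8]
opening: 0.0154
gripper_force: 40.0
```

Emit:
arm_command:
  increments: "1 0 0 1 0; 1 0 0 3 0; 1 0 0 5 0; 1 0 0 7 0; 1 0 0 9 0"

```text
t: 60.8
tool_pos: [0.6425, -0.184, 0.1224]
orientation: [-0.0, 3.14, -0.001]
force: [-4.5, 1.7, 14.8]
opening: 0.0155
gripper_force: 40.0
```

Emit:
arm_command:
  increments: "1 0 0 0 0; 1 0 0 0 0; 1 0 0 0 0; 1 0 0 0 0; 1 0 0 0 0"

```text
t: 61.3
tool_pos: [0.6424, -0.184, 0.1227]
orientation: [-0.0, 3.14, -0.001]
force: [-4.4, 0.9, 8.7]
opening: 0.0155
gripper_force: 40.0
```

Emit:
arm_command:
  increments: "1 0 0 0 0; 1 0 0 0 0; 1 0 0 0 0; 1 0 0 0 0; 1 0 0 0 0"

```text
t: 61.8
tool_pos: [0.6424, -0.1839, 0.1227]
orientation: [-0.0, 3.14, -0.001]
force: [-2.9, 1.2, 7.6]
opening: 0.0153
gripper_force: 40.0
```

Emit:
arm_command:
  increments: "1 0 0 0 0; 1 0 0 0 0; 1 0 0 0 0; 1 0 0 0 0; 1 0 0 0 0"

```text
t: 62.3
tool_pos: [0.6424, -0.184, 0.1227]
orientation: [-0.0, 3.14, -0.001]
force: [-3.0, 1.3, 8.1]
opening: 0.0158
gripper_force: 40.0
```

Emit:
arm_command:
  increments: "1 0 0 -10 0; 1 0 0 -30 0; 1 0 0 -60 0; 1 0 0 -80 0; 1 0 0 -85 0"

```text
t: 62.8
tool_pos: [0.6436, -0.1844, 0.2101]
orientation: [-0.0, 3.136, -0.003]
force: [1.0, -0.6, 0.2]
opening: 0.0156
gripper_force: 40.0
```

```bash
python3 - <<'E'
from h import *
p,M=pose();print(p,robot.read_state()['force'])
go([.4207,.3911,.20],np.pi/2,15,1)
E
```

```text
[ 0.64360119 -0.1844369   0.21010909] [ 0.99748543 -0.61653561  0.18226843]
1 14.9 38.4 0.7 0.000; 1 29.7 76.7 1.3 0.000; 1 44.6 115.1 2.0 0.000; 1 59.4 153.5 2.7 0.000; 1 74.3 191.9 3.4 0.000
1 14.9 38.4 0.7 0.000; 1 29.7 76.7 1.3 0.000; 1 44.6 115.1 2.0 0.000; 1 59.4 153.5 2.7 0.000; 1 74.3 191.9 3.4 0.000
1 14.9 38.4 0.7 0.000; 1 29.7 76.7 1.3 0.000; 1 44.6 115.1 2.0 0.000; 1 59.4 153.5 2.7 0.000; 1 74.3 191.9 3.4 0.000
```

Emit:
arm_command:
  increments: "1 15 38 1 0; 1 30 77 1 0; 1 45 115 2 0; 1 59 153 3 0; 1 74 192 3 0"

```text
t: 63.3
tool_pos: [0.5666, 0.0095, 0.2017]
orientation: [-0.0, -3.14, -0.0]
force: [1.7, 0.2, -0.9]
opening: 0.0153
gripper_force: 40.0
```

```bash
python3 - <<'E'
from h import *
snap('wrist','w16.png')
E
```

Emit:
arm_command:
  increments: "1 15 38 1 0; 1 30 77 1 0; 1 45 115 2 0; 1 59 153 3 0; 1 74 192 3 0"

```text
t: 63.85
tool_pos: [0.4928, 0.2012, 0.1991]
orientation: [-0.0, -3.141, 0.0]
force: [1.3, -0.1, -1.1]
opening: 0.0153
gripper_force: 40.0
```

```bash
python3 - <<'E'
from h import *
snap('wrist','w17.png')
E
```

Emit:
arm_command:
  increments: "1 15 38 1 0; 1 30 77 1 0; 1 45 115 2 0; 1 59 153 3 0; 1 74 192 3 0"

```text
t: 64.4
tool_pos: [0.4191, 0.3931, 0.196]
orientation: [0.0, -3.141, 0.001]
force: [1.0, -0.2, 0.2]
opening: 0.0156
gripper_force: 40.0
```

Emit:
arm_command:
  increments: "1 0 0 0 0; 1 0 0 0 0; 1 0 0 0 0; 1 0 0 0 0; 1 0 0 0 0"

```text
t: 64.9
tool_pos: [0.4205, 0.3911, 0.197]
orientation: [0.002, 3.142, -0.0]
force: [-0.1, 0.1, -0.2]
opening: 0.0155
gripper_force: 40.0
```

```bash
python3 - <<'E'
from h import *
snap('wrist','w18.png')
p,M=pose();s=robot.read_state();print(p,psi(M),s['t'])
go([.4207,.3911,.17],np.pi/2,1,1)
for ks in((13,14,15),(16,17,18)):
    S=np.std([cv2.GaussianBlur(cv2.imread(f'pics/w{k}.png',0),(3,3),0).astype(float) for k in ks],axis=0)
    print(ks);print(S[236:296:4,302:330:2].astype(int))
E
```

```text
[0.4204214  0.39129387 0.19709887] 1.5695272536784615 64.95
1 -0.3 -0.2 27.1 -0.001
(13, 14, 15)
[[ 5  4  3  4  4  4  4  4  4  4  6  4  4  4]
 [ 2  2  1  2  4  2  3  4  2  3  5  2  2  2]
 [ 3  4  4  3  3  4  4  4  4  5  7  4  3  4]
 [ 3  4  4  4  4  4  4  4  4  5  7  5  4  4]
 [33 33 32 32 26  9  0  1 14 32 33 34 34 35]
 [31 31 30 31 29  5  0  1  6 29 30 31 31 32]
 [39 56 44 27 15  2  1  0  3 15 29 50 59 62]
 [ 3  1  1  1  1  1  1  1  1  2  1  1  1  8]
 [ 1  1  1  1  1  1  1  1  1  1  1  1  2  1]
 [ 1  1  1  1  1  0  0  0  0  2  2  2  2  2]
 [ 1  1  0  0  0  0  0  0  0  0  0  0  1  1]
 [ 0  0  0  0  0  0  0  0  0  0  0  0  0  0]
 [ 0  0  0  0  0  0  0  0  0  0  0  0  0  0]
 [ 0  0  0  0  0  0  0  0  0  0  0  0  0  0]
 [ 0  1  0  0  0  0  0  0  0  0  0  0  0  0]]
(16, 17, 18)
[[38 36 38 44 59 63 61 59 59 58 47 34 32 33]
 [37 37 37 40 48 58 60 58 56 48 40 33 32 34]
 [35 34 35 36 38 38 38 38 36 33 32 32 32 33]
 [30 30 30 31 31 29 27 27 28 28 29 31 31 31]
 [32 32 32 34 31 12  0  0 10 31 32 32 32 32]
 [31 32 32 32 29  5  0  0  8 50 51 49 48 44]
 [31 30 25 16  8  0  0  0  1 13 26 46 56 58]
 [ 4  1  1  0  1  1  1  0  1  1  0  0  0  7]
 [ 1  1  1  1  1  1  1  1  1  1  0  1  0  1]
 [ 1  1  1  1  0  0  1  0  0  1  1  1  1  1]
 [ 1  0  0  0  0  0  0  0  0  0  0  0  0  1]
 [ 0  0  0  0  0  0  0  0  0  0  0  0  0  1]
 [ 1  0  0  0  0  0  0  0  0  0  0  0  0  0]
 [ 0  0  0  0  0  0  0  0  0  0  0  0  0  0]
 [ 0  0  0  0  0  0  0  0  0  0  0  0  0  0]]
```

The stylus hasn't shifted in the hand: the tip is at column 315 and row 252 both before and after. Lowering into the stand.

Emit:
arm_command:
  increments: "1 0 0 8 0; 1 0 0 16 0; 1 0 0 24 0; 1 0 0 28 0; 1 0 0 28 0"

```text
t: 65.45
tool_pos: [0.4192, 0.3917, 0.1676]
orientation: [0.001, -3.14, 0.002]
force: [0.2, -0.3, -0.1]
opening: 0.0157
gripper_force: 40.0
```

Emit:
arm_command:
  increments: "1 0 0 0 0; 1 0 0 0 0; 1 0 0 0 0; 1 0 0 0 0; 1 0 0 0 0"

```text
t: 65.95
tool_pos: [0.4199, 0.3922, 0.1692]
orientation: [-0.0, 3.141, 0.0]
force: [0.6, 0.7, -0.2]
opening: 0.0151
gripper_force: 40.0
```

Correcting X by +0.7 mm (tool x −0.7) and Y by −1 mm.

Emit:
arm_command:
  increments: "1 -0.6 -1 0 0; 1 -0.6 -1 2 0; 1 -0.6 -1 4 0; 1 -0.6 -1 4 0; 1 -0.6 -1 4 0"

```text
t: 66.45
tool_pos: [0.4203, 0.3911, 0.1649]
orientation: [0.0, -3.141, 0.0]
force: [0.2, 0.8, -1.0]
opening: 0.0155
gripper_force: 40.0
```

Emit:
arm_command:
  increments: "1 0 0 0 0; 1 0 0 0 0; 1 0 0 5 0; 1 0 0 10 0; 1 0 0 15 0"

```text
t: 66.95
tool_pos: [0.4203, 0.391, 0.1493]
orientation: [0.0, -3.141, 0.0]
force: [0.0, 0.1, 0.5]
opening: 0.0156
gripper_force: 40.0
```

In the hole (tip at z≈46 mm) with no force. Continuing down.

Emit:
arm_command:
  increments: "1 0 0 6 0; 1 0 0 12 0; 1 0 0 18 0; 1 0 0 24 0; 1 0 0 28 0"

```text
t: 67.45
tool_pos: [0.4202, 0.391, 0.1212]
orientation: [0.0, -3.141, 0.001]
force: [0.6, 0.6, -0.4]
opening: 0.0155
gripper_force: 40.0
```

Emit:
arm_command:
  increments: "1 0 0 3 0; 1 0 0 6 0; 1 0 0 9 0; 1 0 0 9 0; 1 0 0 9 0"

```text
t: 67.95
tool_pos: [0.4204, 0.3912, 0.1131]
orientation: [-0.0, 3.142, 0.0]
force: [-0.1, 1.0, 0.1]
opening: 0.0158
gripper_force: 40.0
```

Emit:
arm_command:
  increments: "1 0 0 1 0; 1 0 0 1.5 0; 1 0 0 2 0; 1 0 0 2 0; 0.75 0 0 2 0"

```text
t: 68.45
tool_pos: [0.4205, 0.3912, 0.1111]
orientation: [-0.0, 3.141, 0.0]
force: [-0.5, -0.6, -0.2]
opening: 0.02
gripper_force: 0.0
```

Emit:
arm_command:
  increments: "0.6 0 0 0 0; 0.4 0 0 0 0; 0.3 0 0 0 0; 0.2 0 0 0 0; 0.2 0 0 0 0"

```text
t: 68.95
tool_pos: [0.4204, 0.3912, 0.1111]
orientation: [0.0, -3.142, -0.0]
force: [0.4, 0.6, -0.9]
opening: 0.0589
gripper_force: 0.0
```

Emit:
arm_command:
  increments: "0.2 0 0 0 0; 0.2 0 0 0 0; 0.2 0 0 -20 0; 0.2 0 0 -60 0; 0.2 0 0 -100 0"

```text
t: 69.45
tool_pos: [0.4197, 0.3906, 0.2112]
orientation: [0.0, -3.14, 0.002]
force: [0.5, 0.2, 0.4]
opening: 0.0745
gripper_force: 0.0
```

```bash
python3 - <<'E'
from h import *
p,M=pose();s=robot.read_state();print(p,psi(M),s['opening'])
go([.5031,.3944,.248],1.5694,3,0)
E
```

```text
[0.41970633 0.39057726 0.21115903] 1.5710011201895926 0.07445916905476761
0 -27.8 1.3 -12.3 0.001; 0 -55.6 2.5 -24.6 0.001; 0 -83.4 3.8 -36.8 0.002
```

Emit:
arm_command:
  increments: "0 -28 1 -12 0; 0 -56 2.5 -25 0; 0 -83.5 4 -37 0; 0 -83.5 4 -37 0; 0 -83.5 4 -37 0"

```text
t: 69.95
tool_pos: [0.504, 0.395, 0.2477]
orientation: [-0.001, -3.141, 0.0]
force: [0.7, -0.6, -0.2]
opening: 0.093
gripper_force: 0.0
```

Emit:
arm_command:
  increments: "0 0 0 0 0; 0 0 0 0 0; 0 0 0 0 0; 0 0 0 0 0; 0 0 0 0 0"

```text
t: 70.45
tool_pos: [0.5036, 0.3952, 0.2481]
orientation: [-0.001, 3.142, 0.0]
force: [-0.1, -0.9, 0.2]
opening: 0.093
gripper_force: 0.0
```

```bash
python3 - <<'E'
from h import *
p,M=pose();print(p)
im,m=snap('wrist','w19.png')
m0=pickle.load(open('w12.pkl','rb'))
for k,mm in((12,m0),(19,m)):
    g=cv2.imread(f'pics/w{k}.png',0)[20:200,250:400]
    n,l,st,c=cv2.connectedComponentsWithStats((g<45).astype(np.uint8))
    i=1+st[1:,4].argmax(); px=c[i]+[250,20]; print(k,st[i,2:],px,plane(mm,[px],.141)[0])
# covers seen by the top camera: expected eye positions now, whether the plates lie on the cases
top=robot.read_camera('top');cv2.imwrite('pics/top1.png',top);mt=robot.camera_model('top')
for n,c,y,k in(('s',(.6483,.0230),-.205,'s'),('m',(.6068,.2140),.234,'m'),('l',(.6283,-.1849),.0596,'l')):
    L=DX[k]+12;q=[]
    for a in np.linspace(-L+4,L-4,9):
        q.append(int(top[tuple(proj(mt,[[c[0]+a/1e3*np.cos(y)-.018*np.sin(y),c[1]+a/1e3*np.sin(y)+.018*np.cos(y),.035]])[0].round().astype(int)[::-1])].mean()))
    print(n,q)
E
```

```text
[0.50364324 0.39522284 0.24808287]
12 [ 26  26 523] [309.40152964 118.34416826] [0.42075381 0.39071116 0.141     ]
19 [ 26  27 531] [307.86440678 116.89265537] [0.42060985 0.39059542 0.141     ]
s [140, 142, 139, 138, 139, 139, 140, 140, 138]
m [147, 142, 143, 142, 143, 144, 143, 143, 147]
l [130, 130, 131, 134, 130, 136, 135, 136, 141]
```

The stylus is back exactly where it started and all the plates are on their cases, so I'm handing the job in.

```bash
python3 -c "
from plant import robot
print(robot.close_job())"
```

```text
the job is handed in; nothing more can be done
None
```

I fitted all three covers, enrolled the locks small, middle, then large, put the stylus back in its stand and handed the job in at about 70 s; no verdict came back.

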